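# Set the batch counter to four and lock it

### The arm

A 7-joint arm with a two-finger parallel gripper is mounted at the origin on a cart in front of the work surface, level with it; the furniture and walls round the work are solid. World frame = base frame: x ahead of the robot, y to its left, z up, the work surface at z = 0. Lengths are in m, angles in rad, forces in N, time in s.
With the tool pointing down it reaches from about 0.4 to 0.875 m from the base axis. Payload 19.3 kg.
Tool frame: the origin (TCP) lies at the very end of the fingers, on their centre line; the grasp point (between the pads) lies 19 mm behind it (bot.pinch_z is the distance from the TCP to the grasp point, in m); y points along the fingers, x is the direction in which the jaws open and shut, and the axes are right-handed (so a half turn about y gives the same grasp; the last joint's range is limited). The gripper opens to 85 mm and grips with 20 to 120 N. Pads are 22 mm wide; open, the fingers measure 114 mm over their backs; the gripper's body (76 mm by 85 mm) begins 54 mm behind the grasp point. The pads swing forward as they close: fully open they stand 13 mm farther back than shut.
Start: joints at [-1.32, 0.521, -0.036, 1.599, 0.021, 1.021, -0.113], TCP at [0.197, 0.593, 0.208] pointing down, gripper open.
Joint ranges: [-2.91, 2.91], [-0.3, 2.13], [-1.5, 1.42], [0.17, 2.43], [-1.26, 4.41], [0.16, 1.93], [-2.52, 2.52]. Speed limits (rad/s): [1.89, 1.89, 2.39, 2.39, 3.01, 3.01, 3.01].

### API

Orientations are given as [roll, pitch, yaw] about the fixed x, y, z axes, in that order (R = Rz(yaw) Ry(pitch) Rx(roll)).
In Python, from workcell import bot gives the robot as it stands. The module is installed in compiled form; this text tells all that it offers.
- The arm moves only by the tool arm_command, never from a script. Its argument "moves" is a list of rows, each an object of numbers: "rx", "ry", "rz": the turn, a rotation vector about the tool's x, y, z in rad; "x", "y", "z": the shift along the tool's x, y, z in cm; "gripper": the opening, from -1 (shut) to 1 (fully open). In form: [{"rx": .., "ry": .., "rz": .., "x": .., "y": .., "z": .., "gripper": ..}, ...]. A call has 1 to 5 rows; each row is the pose to reach, as a shift and turn from the pose commanded when the call began, along the tool's axes at that moment; what a row does not reach only later rows make up. A row lasts 1/12 s, in which the tool goes at most 41.7 mm and 7.16 degrees, less where a joint would pass 70% of its speed; a pose out of reach is approached as far as the arm can. A call with a gripper value outside its range is refused whole. The fingers move at their own pace and stop on an object; "squeeze" is the grip in N (left out, the last holds). Time passes only in rows, so rows that repeat a pose let the fingers close. It gives the time, the measured TCP pose, the force and the opening at its end, in the units of the state.
- bot.observe(): the state, without advancing time (a new reading comes with each control period).
- bot.grab_frame(name): name is "scene" or "top" or "wrist"; returns (picture, depth): 420x560x3 uint8, red, green, blue; 420x560 float32, m along the optical axis (not along the pixel's ray), 0 where there is no reading.
- bot.camera_model(name): a dict with "vfov" (degrees; the focal length in pixels is half the picture's height over the tangent of half this angle, whatever the lens; pixels are square), "cx", "cy" (the principal point, pixels), "extrinsics" (4x4, takes a point from camera to world coordinates); the wrist camera has in their place "mount" (4x4, takes a point from camera to tool coordinates, whose origin is the TCP and whose axes are the tool frame's). Camera axes: x right, y down, z forward; pixel columns grow to the right and rows downward; lengths in m; the calibration is good to about 2 mm. A picture is of the moment at which its call begins: read the wrist's pose just before it. camera_model takes no time and is no camera call.
- bot.job_done(): hands the job in, once; it reports no verdict.
Trained networks look in the newest picture that a camera, given by its name, has taken for a name from the list of things; names that differ only in an ending like _2 or _b are one class to them, and where a whole thing is asked for, a point or a joint stands for the part that bears it (a point fixed in the world has none). Each returns a list of dicts, best first, with "p" (0 to 1); they miss things now and then, are a little off and sometimes report something else, mostly with a low value. They report only what shows in the picture. A call takes as long as a camera call. They do not tell look-alikes from the thing itself.
- bot.spot_in(name, camera): "box" ([left, top, right, bottom] in pixels, round what is visible of it).
- bot.masks_of(name, camera): "mask" (420x560 bool, what is visible of it) and "box" ([left, top, right, bottom] in pixels, round what is visible of it).
The state is a dict: "clock": time; "qpos": joint angles; "qd": joint speeds; "joint_efforts": joint torques, N m; "position": TCP position; "tool_rot": TCP orientation; "force": force on the tool from outside, world axes, zero at the start; "moment": the same for the moment, N m; "grip_width": finger opening in m.
Only numpy, scipy, OpenCV 4.12 (cv2) and the standard library are available. Lean on these libraries where they do the work, as an engineer would, in place of code of your own. Each camera call takes 0.05 s, during which the arm holds its last target.

### The job

Set the batch counter on the bench to 4: roll its rubber wheel with a fingertip until the face with four dots stands in the window, then push the locking bolt fully home so that it holds the drum there. Use light finger pressure: never push on the wheel or the bolt with more than about 20 N, and leave the things standing round it where they are.

Things in the scene. Friction and masses are not known exactly. Their poses are not given: they have to be found in the camera images.
- counter: batch counter screwed to the bench (fixed): dark base plate 170 x 136 mm, grey housing 106 (x) x 74 (y) mm, 113 mm high, with a window in its flat top; rubber wheel on its -y side, bolt with upright tab in front (-x). Origin on the bench top under the drum's axis (level, along y, 68 mm up); z up, +x from the tab to the back, +y from the wheel to the housing. In its frame the housing spans y -17 to 57 mm
- wheel_top (a point): top of the rubber wheel at rest, mid-width, 118 mm above the bench; fixed to the counter (x 0, y -38 mm), does not turn. Wheel radius 50, width 30 mm, one piece with the drum; too close to the housing to pinch. Friction turns it: about 6 N along the rim, so press with 9 to 16 N (lighter slips). Sprung axle: holds to 6 N, then sinks 1 mm per further 5 N, at most 5 mm, and returns. Stays where left
- window (a point): centre of the 28 x 30 mm window in the housing's flat top, at the drum's surface, 106 mm above the bench.
- four (a point): centre of the four-dot face on the white drum (turns with drum and wheel, 38 mm from the axis); coincides with window when 4 is set. 8 faces, 45 degrees apart, carry 1 to 8 black 6 mm dots; rolling the top of the wheel towards the tab (-x) brings up higher numbers (8 is followed by 1)
- drum (a joint): turn of drum and wheel (rad): 0 or 6.283 when four dots are centred in the window; grows as the top of the wheel moves along the counter's +x; no end stops. A flange has a V-notch for each number; the bolt's round nose enters and draws the drum to within 0.05 rad of centre if a number is within about 0.12 rad of it, otherwise it runs against a tooth and stops short
- tab (a point): middle of the front (-x) face of the bolt's upright steel tab, 98 mm above the bench; tab 36 mm wide (y), 6 mm thick, from 52 to 114 mm above the bench. Moves with the bolt; in the counter's frame at x -97, y 35 mm when drawn out
- bolt (a joint): travel of the locking bolt along the counter's +x (m): 0 drawn out (start), 0.0165 to 0.018 fully home, wedged in a notch, 0.003 to 0.006 if it meets a tooth; slides with 3 N, up to about 13 N while it centres the drum; stays where left
- tin: open brass-coloured tin, 70 mm across, 75 mm high, origin at the centre of its underside: leave it alone
- pliers: combination pliers with blue grips, 177 mm long, lying flat: leave alone
- nut: brown steel nut, 34 mm across, 16 mm high: leave alone
There are look-alikes about, which are no part of the job. There is more than one size of the counter; the one meant has the size given above.

How it is judged:
By the outcome, as a careful person would: the job done as asked, in the order asked, and still so for the second after the job is handed in, with the robot touching nothing.
It also fails if it takes over 72 s, if anything falls off the work surface, if the arm or the gripper's body presses on something with over 40 N, if the wrist force passes 120 N, or if a joint passes its speed limit or range.

## Working session

There is one attempt and no reset: what is moved stays moved. The work goes in short steps, Python scripts to look and compute and a tool call to move; the robot and the scene stay as the last step left them, time stands still between calls to the robot, and variables do not carry over. Pictures are saved under pics/ and viewed, and the job is handed in when it is done.

Besides the shell and the picture viewer there is one more tool, called after "Call:" as name(argument=value, ...) on one line, values as JSON. arm_command: Moves the arm, as the interface text tells. Its arguments: {"type":"object","properties":{"moves":{"type":"array"},"squeeze":{"type":"number"}},"required":["moves"]}

```bash
mkdir -p pics
cat > h.py <<'E'
import numpy as np, cv2
from workcell import bot
def save(n,img): cv2.imwrite('pics/'+n+'.png',cv2.cvtColor(img,cv2.COLOR_RGB2BGR))
def K(m): 
    f=210/np.tan(np.radians(m['vfov'])/2); return f,m['cx'],m['cy']
def rot(r):
    from scipy.spatial.transform import Rotation as R
    return R.from_euler('xyz',r).as_matrix()
def ext(name,st=None):
    m=bot.camera_model(name)
    if 'extrinsics' in m: return np.array(m['extrinsics'])
    T=np.eye(4);T[:3,:3]=rot(st['tool_rot']);T[:3,3]=st['position'];return T@np.array(m['mount'])
def cloud(name,d,st=None):
    m=bot.camera_model(name);f,cx,cy=K(m);E=ext(name,st)
    v,u=np.mgrid[:420,:560]
    P=np.stack([(u-cx)/f*d,(v-cy)/f*d,d],-1)
    return P@E[:3,:3].T+E[:3,3]
E
python3 - <<'E'
from h import *
st=bot.observe();print(st)
for n in ['scene','top','wrist']:
    im,d=bot.grab_frame(n);save(n+'0',im);np.savez(n+'0.npz',im=im,d=d)
    for k in ['counter','tab','window','four']:
        try: print(n,k,[(np.round(r['box']),round(r['p'],2)) for r in bot.spot_in(k,n)])
        except Exception as e: print(k,e)
E
```

```text
{'clock': 0.0, 'qpos': array([-1.32022246,  0.52203402, -0.03636298,  1.5999762 ,  0.02119296,
        1.02108141, -0.11280476]), 'qd': array([-3.10889958e-04, -1.60293031e-03, -1.46004367e-04, -4.99016343e-07,
        9.87099947e-04, -9.10076863e-04, -8.93159889e-04]), 'joint_efforts': array([-9.06697151e-04, -9.27072644e+01,  1.97921567e+00, -3.69950008e+01,
        1.76903279e-02,  8.02005030e-03,  5.95435449e-05]), 'position': array([0.19696712, 0.59278716, 0.20752426]), 'tool_rot': array([-1.57085076e+00,  1.11319472e-03,  1.25003428e+00]), 'force': array([0.06645468, 0.3903259 , 0.04257891]), 'moment': array([-0.04401799, -0.02999577,  0.04645545]), 'grip_width': 0.0857187392558448}
scene counter [(array([271., 197., 357., 285.]), 0.94), (array([165., 229., 234., 296.]), 0.89), (array([220., 264., 288., 345.]), 0.71)]
scene tab [(array([223., 299., 235., 317.]), 0.78), (array([271., 226., 292., 252.]), 0.67), (array([169., 249., 179., 268.]), 0.52)]
scene window [(array([267., 197., 353., 284.]), 0.91), (array([218., 268., 290., 347.]), 0.79), (array([168., 230., 239., 295.]), 0.61)]
scene four [(array([248., 279., 278., 318.]), 0.94), (array([197., 240., 227., 276.]), 0.62), (array([364., 262., 414., 310.]), 0.61)]
top counter [(array([247., 256., 285., 299.]), 0.9), (array([285., 162., 346., 235.]), 0.85), (array([312., 256., 357., 309.]), 0.78), (array([303., 212., 315., 225.]), 0.18)]
top tab [(array([332., 298., 339., 305.]), 0.57), (array([307., 215., 318., 225.]), 0.42)]
top window [(array([247., 256., 286., 297.]), 0.89), (array([285., 161., 348., 233.]), 0.61), (array([304., 166., 338., 203.]), 0.18)]
top four [(array([308., 168., 338., 199.]), 0.92), (array([261., 257., 283., 285.]), 0.55), (array([331., 260., 351., 283.]), 0.54), (array([286., 160., 348., 237.]), 0.21)]
wrist counter []
wrist tab []
wrist window []
wrist four []
```

View pics/scene0.png

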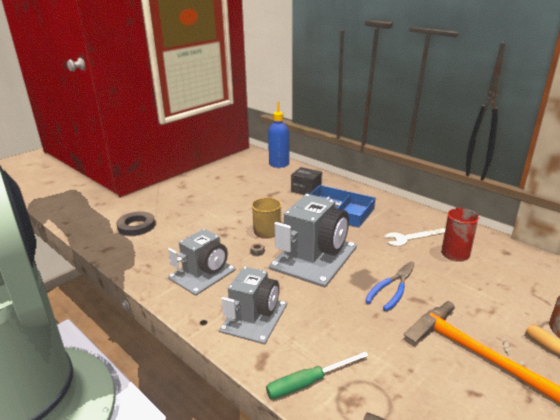

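View pics/top0.png

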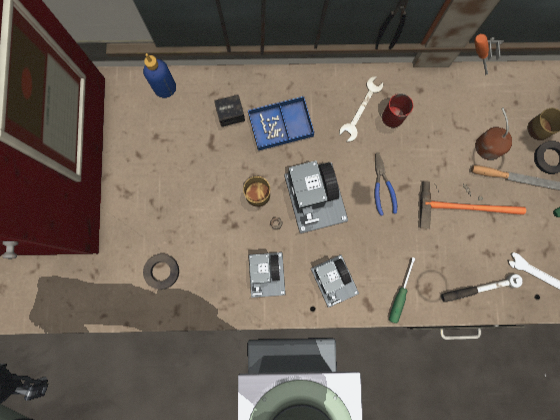

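View pics/wrist0.png

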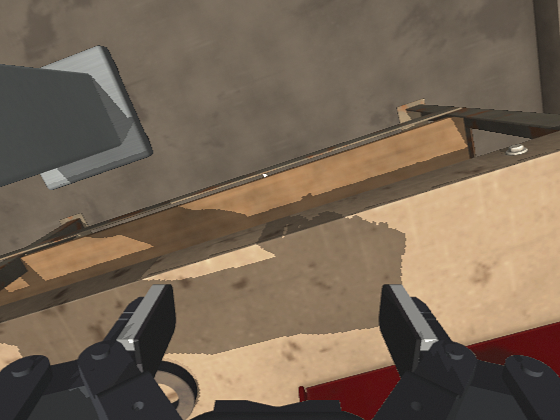

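Run:
```python
from h import *
z=np.load('top0.npz');im,d=z['im'],z['d'];P=cloud('top',d)
print(np.round(bot.camera_model('top')['extrinsics'],3),K(bot.camera_model('top')))
print('table',np.median(P[180:240,150:220].reshape(-1,3),0))
for b in [(247,256,286,299),(285,160,348,237),(312,256,357,309)]:
    l,t,r,bb=b;Q=P[t-4:bb+4,l-4:r+4];q=Q.reshape(-1,3)
    hi=q[q[:,2]>.03]
    print(b,'zmax',np.percentile(q[:,2],[95,98,99.5]),'ctr',hi.mean(0))
    m=((q[:,2]>.003)&(q[:,2]<.15)).astype(np.uint8)
    pl=q[m>0][:,:2].astype(np.float32)
    rr=cv2.minAreaRect(pl);print('rect all',rr)
    h=np.percentile(q[:,2],95)
    print('rect top',cv2.minAreaRect(q[np.abs(q[:,2]-h)<.004][:,:2].astype(np.float32)))
c=cv2.resize(im[150:245,275:360],None,fx=6,fy=6,interpolation=cv2.INTER_CUBIC);save('crop_top',c)
z=np.load('scene0.npz');c=cv2.resize(z['im'][190:290,260:365],None,fx=6,fy=6,interpolation=cv2.INTER_CUBIC)[:600];save('crop_scene',c)
```

```text
[[-0.019 -0.987  0.157  0.361]
 [-1.     0.017 -0.012  0.05 ]
 [ 0.009 -0.158 -0.987  1.376]
 [ 0.     0.     0.     1.   ]] (np.float64(510.3412592550793), 282.56917411312793, 210.01273313568552)
table [0.58668548 0.30008521 0.00079045]
(247, 256, 286, 299) zmax [0.07969765 0.08128527 0.08382893] ctr [0.41554848 0.08561152 0.08550615]
rect all ((0.4005783200263977, 0.08091607689857483), (0.12344913929700851, 0.13234971463680267), 88.958251953125)
rect top ((0.4061267673969269, 0.08293217420578003), (0.09905770421028137, 0.07318354398012161), 2.8210811614990234)
(285, 160, 348, 237) zmax [0.11691587 0.1189693  0.12285872] ctr [ 0.6181976  -0.0421949   0.11766551]
rect all ((0.6133095026016235, -0.06036641448736191), (0.19421151280403137, 0.23439614474773407), 88.90542602539062)
rect top ((0.6114223003387451, -0.05257006734609604), (0.1496814787387848, 0.11000071465969086), 13.884673118591309)
(312, 256, 357, 309) zmax [0.07925297 0.08103732 0.08402795] ctr [ 0.39264398 -0.0881029   0.08823577]
rect all ((0.3841685652732849, -0.10100070387125015), (0.14025622606277466, 0.15907999873161316), 88.53065490722656)
rect top ((0.3848688304424286, -0.09762763231992722), (0.09990939497947693, 0.07334886491298676), 22.669025421142578)
```

View pics/crop_top.png

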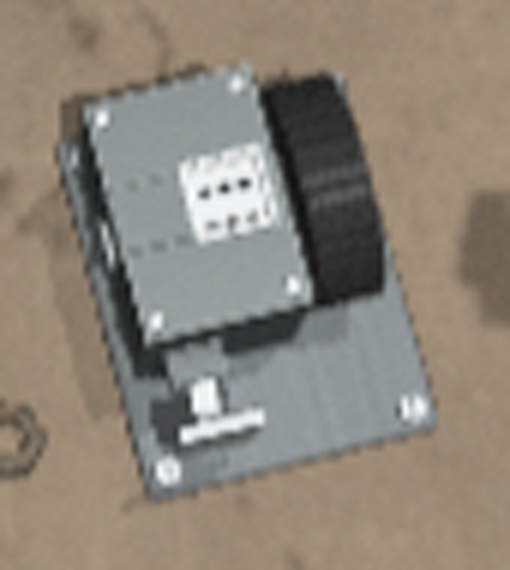

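View pics/crop_scene.png

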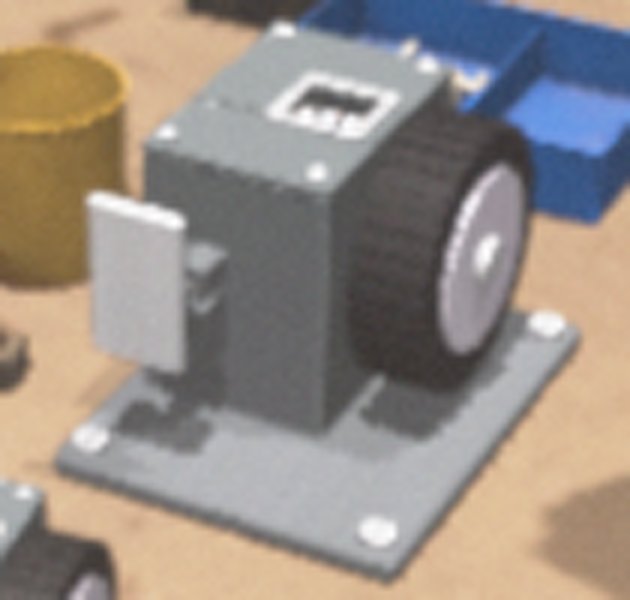

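Run:
```python
from h import *
print(np.round(bot.camera_model('wrist')['mount'],3),bot.camera_model('wrist')['vfov'])
z=np.load('top0.npz');im,d=z['im'],z['d'];P=cloud('top',d)
# housing top corners by colour: gray region in crop at height>.1
hsv=cv2.cvtColor(im,cv2.COLOR_RGB2HSV)
m=(im.mean(-1)>95)&(P[...,2]>.10)&(P[...,2]<.125)
m[:150]=0;m[240:]=0;m[:,:280]=0;m[:,355:]=0
m=cv2.morphologyEx(m.astype(np.uint8),cv2.MORPH_CLOSE,np.ones((3,3)))
n,l,s,c=cv2.connectedComponentsWithStats(m);print(s)
k=1+np.argmax(s[1:,4])
v,u=np.where(l==k)
f,cx,cy=K(bot.camera_model('top'));E=ext('top')
def onplane(u,v,zz):
    r=np.stack([(u-cx)/f,(v-cy)/f,np.ones_like(u,dtype=float)],-1)@E[:3,:3].T
    t=(zz-E[2,3])/r[...,2];return E[:3,3]+r*t[...,None]
q=onplane(u,v,.113)[:,:2].astype(np.float32)
print(cv2.minAreaRect(q),q.mean(0))
# wheel: dark
for (uu,vv) in [(285+0,150)]: pass
# manual px from crop /6 + (275,150): base corners, tab, window
for n,(a,b),zz in [('baseBL',(150,495),.005),('baseBR',(437,425),.005),('baseTL',(62,148),.005),('win',(228,193),.106),('tabL',(180,437),.114),('tabR',(263,412),.114)]:
    print(n,onplane(np.array(275+a/6),np.array(150+b/6),zz))
```

```text
[[ 1.    -0.001 -0.001 -0.001]
 [ 0.    -0.321  0.947 -0.166]
 [-0.002 -0.947 -0.321  0.083]
 [ 0.     0.     0.     1.   ]] 60.72135909967433
[[     0      0    560    420 233971]
 [   289    161     38     47   1190]
 [   305    219     14      6     39]]
((0.628883957862854, -0.030182689428329468), (0.1049276664853096, 0.0738203227519989), 13.410368919372559) [ 0.6286181  -0.03021409]
baseBL [ 0.51759953 -0.01287954  0.005     ]
baseBR [ 0.5471037  -0.14355128  0.005     ]
baseTL [0.67830293 0.02357322 0.005     ]
win [ 0.63422621 -0.04449266  0.106     ]
tabL [ 0.52920369 -0.02097351  0.114     ]
tabR [ 0.53908834 -0.05583382  0.114     ]
```

Call:
arm_command(moves=[{"ry": 1.018,"x": -50.5,"y": -4.2,"z": -63.6,"gripper": -1},{"ry": 1.018,"x": -50.5,"y": -4.2,"z": -63.6,"gripper": -1},{"ry": 1.018,"x": -50.5,"y": -4.2,"z": -63.6,"gripper": -1},{"ry": 1.018,"x": -50.5,"y": -4.2,"z": -63.6,"gripper": -1},{"ry": 1.018,"x": -50.5,"y": -4.2,"z": -63.6,"gripper": -1}], squeeze=30)

```text
invalid input at $.moves[0]: expected keys rx, ry, rz, x, y, z, gripper
```

```bash
cat >> h.py <<'E'
def delta(tgt,yaw=None,st=None,tilt=None):
    from scipy.spatial.transform import Rotation as R
    st=st or bot.observe();A=rot(st['tool_rot'])
    s=A.T@(np.array(tgt)-st['position'])*100
    out=dict(shift=np.round(s,2))
    if yaw is not None:
        B=rot([-np.pi/2,0,yaw]); out['turn']=np.round(R.from_matrix(A.T@B).as_rotvec(),3)
    return out
E
python3 - <<'E'
from h import *
s=bot.observe();print(s['clock'],s['position'],s['tool_rot'],delta([.642,-.087,.25],.232))
E
```

```text
0.75 [0.19708534 0.59311553 0.20811586] [-1.57078126e+00 -3.20331525e-05  1.24999130e+00] {'shift': array([-50.51,  -4.19, -63.67]), 'turn': array([-0.   ,  1.018,  0.   ])}
```

Call:
arm_command(moves=[{"rx": 0,"ry": 1.018,"rz": 0,"x": -50.5,"y": -4.2,"z": -63.6,"gripper": -1},{"rx": 0,"ry": 1.018,"rz": 0,"x": -50.5,"y": -4.2,"z": -63.6,"gripper": -1},{"rx": 0,"ry": 1.018,"rz": 0,"x": -50.5,"y": -4.2,"z": -63.6,"gripper": -1},{"rx": 0,"ry": 1.018,"rz": 0,"x": -50.5,"y": -4.2,"z": -63.6,"gripper": -1},{"rx": 0,"ry": 1.018,"rz": 0,"x": -50.5,"y": -4.2,"z": -63.6,"gripper": -1}], squeeze=30)

```text
clock: 1.17
position: [0.3116, 0.4172, 0.2191]
tool_rot: [-1.57, -0.0, 0.619]
force: [1.0, 0.6, 0.7]
grip_width: 0.0257
```

```bash
cat > d.py <<'E'
from h import *
import sys
a=[float(x) for x in sys.argv[1:]]
s=bot.observe();print(s['clock'],np.round(s['position'],4),np.round(s['tool_rot'],3),np.round(s['force'],1),delta(a[:3],a[3]))
E
python3 d.py .642 -.087 .25 .232
```

```text
1.1667 [0.3116 0.4172 0.2191] [-1.57  -0.     0.619] [1.  0.6 0.7] {'shift': array([ -2.34,  -3.11, -60.23]), 'turn': array([-0.   ,  0.387,  0.   ])}
```

Call:
arm_command(moves=[{"rx": 0,"ry": 0.387,"rz": 0,"x": -2.3,"y": -3.1,"z": -60.2,"gripper": -1},{"rx": 0,"ry": 0.387,"rz": 0,"x": -2.3,"y": -3.1,"z": -60.2,"gripper": -1},{"rx": 0,"ry": 0.387,"rz": 0,"x": -2.3,"y": -3.1,"z": -60.2,"gripper": -1},{"rx": 0,"ry": 0.387,"rz": 0,"x": -2.3,"y": -3.1,"z": -60.2,"gripper": -1},{"rx": 0,"ry": 0.387,"rz": 0,"x": -2.3,"y": -3.1,"z": -60.2,"gripper": -1}])

```text
clock: 1.58
position: [0.4268, 0.244, 0.23]
tool_rot: [-1.57, -0.0, 0.237]
force: [0.8, 1.0, 0.1]
grip_width: 0.0
```

```bash
python3 d.py .642 -.087 .25 .232
```

```text
1.5833 [0.4268 0.244  0.23  ] [-1.57  -0.     0.237] [0.8 1.  0.1] {'shift': array([ 13.16,  -2.01, -37.22]), 'turn': array([-0.   ,  0.005,  0.   ])}
```

Call:
arm_command(moves=[{"rx": 0,"ry": 0.005,"rz": 0,"x": 13.2,"y": -2.0,"z": -37.2,"gripper": -1},{"rx": 0,"ry": 0.005,"rz": 0,"x": 13.2,"y": -2.0,"z": -37.2,"gripper": -1},{"rx": 0,"ry": 0.005,"rz": 0,"x": 13.2,"y": -2.0,"z": -37.2,"gripper": -1},{"rx": 0,"ry": 0.005,"rz": 0,"x": 13.2,"y": -2.0,"z": -37.2,"gripper": -1},{"rx": 0,"ry": 0.005,"rz": 0,"x": 13.2,"y": -2.0,"z": -37.2,"gripper": -1}])

```text
clock: 2.0
position: [0.5408, 0.0697, 0.2405]
tool_rot: [-1.571, -0.001, 0.233]
force: [0.5, 1.0, 0.2]
grip_width: 0.0001
```

```bash
python3 d.py .642 -.087 .25 .232
```

```text
2.0 [0.5408 0.0697 0.2405] [-1.571e+00 -1.000e-03  2.330e-01] [0.5 1.  0.2] {'shift': array([  6.23,  -0.95, -17.58]), 'turn': array([-0.   ,  0.001,  0.001])}
```

Call:
arm_command(moves=[{"rx": 0,"ry": 0,"rz": 0,"x": 6.2,"y": -1.0,"z": -17.6,"gripper": -1},{"rx": 0,"ry": 0,"rz": 0,"x": 6.2,"y": -1.0,"z": -17.6,"gripper": -1},{"rx": 0,"ry": 0,"rz": 0,"x": 6.2,"y": -1.0,"z": -17.6,"gripper": -1},{"rx": 0,"ry": 0,"rz": 0,"x": 6.2,"y": -1.0,"z": -17.6,"gripper": -1},{"rx": 0,"ry": 0,"rz": 0,"x": 6.2,"y": -1.0,"z": -17.6,"gripper": -1}])

```text
clock: 2.42
position: [0.6423, -0.0906, 0.2502]
tool_rot: [-1.573, -0.0, 0.229]
force: [-0.4, -0.4, 0.3]
grip_width: 0.0001
```

```bash
cat > look.py <<'E'
from h import *
import sys
s=bot.observe();im,d=bot.grab_frame('wrist');np.savez(sys.argv[1]+'.npz',im=im,d=d,pos=s['position'],rot=s['tool_rot']);save(sys.argv[1],im)
print(s['clock'],np.round(s['position'],4),np.round(s['tool_rot'],3),np.round(s['force'],1))
E
python3 look.py w1
```

```text
2.4167 [ 0.6423 -0.0906  0.2502] [-1.573 -0.     0.229] [-0.4 -0.4  0.3]
```

View pics/w1.png

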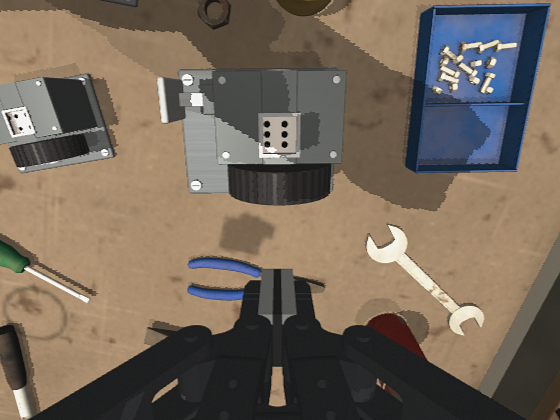

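```bash
cat >> h.py <<'E'
def onplane_w(uv,zz,pos,rt):
    f,cx,cy=K(bot.camera_model('wrist'));E=ext('wrist',dict(position=pos,tool_rot=rt))
    uv=np.atleast_2d(np.array(uv,float))
    r=np.c_[(uv[:,0]-cx)/f,(uv[:,1]-cy)/f,np.ones(len(uv))]@E[:3,:3].T
    return E[:3,3]+r*((zz-E[2,3])/r[:,2])[:,None]
E
python3 - <<'E'
from h import *
z=np.load('w1.npz');im=z['im'];P=cloud('wrist',z['d'],dict(position=z['pos'],tool_rot=z['rot']))
c=im[60:215,150:360];save('w1c',cv2.resize(c,None,fx=3.8,fy=3.8,interpolation=cv2.INTER_CUBIC))
print(P[90:160:20,230:340:25,2])
print('wheel z',np.nanmax(cv2.medianBlur(P[...,2].astype(np.float32),5)[165:200,240:325],0)[::12])
E
```

```text
[[0.11210176 0.11357288 0.11341595 0.11420515 0.11394726]
 [0.11339742 0.41619708 0.11499702 0.11345471 0.11452092]
 [0.11347239 0.11426799 0.1063594  0.11369682 0.11443543]
 [0.11422194 0.11434261 0.10636147 0.1136855  0.11429784]]
wheel z [0.10506202 0.11296839 0.11718518 0.11870765 0.11790219 0.1151308
 0.10996192 0.09805219]
```

View pics/w1c.png

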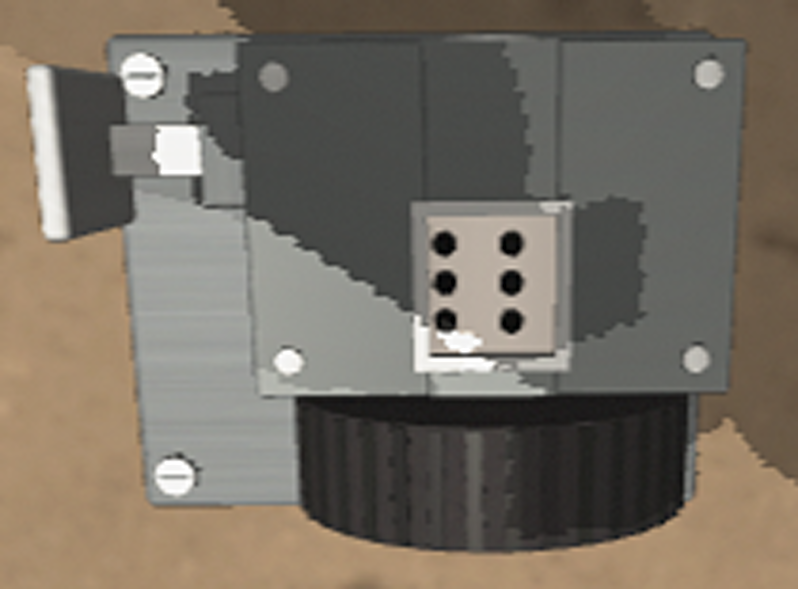

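Run:
```python
from h import *
z=np.load('w1.npz')
g=lambda L,zz: onplane_w([(150+a/3.8,60+b/3.8) for a,b in L],zz,z['pos'],z['rot'])
C=g([(240,40),(746,40),(727,393),(258,395)],.113)[:,:2]
print(C.round(4),np.linalg.norm(C-np.roll(C,-1,0),axis=1).round(4))
c=C.mean(0);dx=(C[1]+C[2]-C[0]-C[3]);psi=np.arctan2(dx[1],dx[0]);print(c,psi)
ex=np.array([np.cos(psi),np.sin(psi)]);ey=np.array([-ex[1],ex[0]])
o=c-.020*ey;print('origin',o,'wheel',o-.038*ey,'tab',o-.097*ex+.035*ey)
loc=lambda p:np.round(np.c_[(p[:,:2]-o)@ex,(p[:,:2]-o)@ey]*1000,1)
print('dots',loc(g([(444,243),(445,282),(445,320),(511,243),(512,282),(512,320)],.106)))
print('window opening top edge',loc(g([(413,203),(571,203),(567,370),(415,370)],.113)))
print('wheel x extremes',loc(g([(298,440),(690,440)],.068)))
print('tab front top',loc(g([(30,68),(48,240)],.114)))
```

```text
[[ 0.5705 -0.0058]
 [ 0.6725  0.0179]
 [ 0.6894 -0.0537]
 [ 0.5871 -0.0779]] [0.1047 0.0736 0.1052 0.074 ]
[ 0.62988097 -0.02985575] 0.2299460510993215
origin [ 0.63443947 -0.04932932] wheel [ 0.64310062 -0.08632911] tab [ 0.53201526 -0.03735929]
dots [[-10.7  15.5]
 [-10.6   7. ]
 [-10.7  -1.4]
 [  4.1  15.5]
 [  4.4   7. ]
 [  4.4  -1.4]]
window opening top edge [[-17.1  24.4]
 [ 16.8  24.4]
 [ 16.6 -11.5]
 [-17.3 -11.5]]
wheel x extremes [[-50.3 -37.4]
 [ 51.8 -37.6]]
tab front top [[-96.   51.6]
 [-95.9  17. ]]
```

```bash
cat >> h.py <<'E'
PSI=.23;O=np.array([.6344,-.0493,0])
def c2w(p): return O+np.array(p)@np.array([[np.cos(PSI),np.sin(PSI),0],[-np.sin(PSI),np.cos(PSI),0],[0,0,1]])
def w2c(p): return np.array([[np.cos(PSI),np.sin(PSI),0],[-np.sin(PSI),np.cos(PSI),0],[0,0,1]])@(np.array(p)-O)
E
cat > c.py <<'E'
from h import *
import sys
a=[float(x)/1000 for x in sys.argv[1:]]
s=bot.observe();R=np.array([[np.cos(PSI),np.sin(PSI),0],[-np.sin(PSI),np.cos(PSI),0],[0,0,1]])
print(s['clock'],'ctr mm',np.round(w2c(s['position'])*1000,1),'F ctr',np.round(R@s['force'],1),delta(c2w(a),PSI) if a else '')
E
python3 c.py -20 -38 123
```

```text
2.4667 ctr mm [ -1.7 -44.  250.1] F ctr [-2.9 -2.  -1.5] {'shift': array([-1.84, 12.71,  0.64]), 'turn': array([ 0.003, -0.003,  0.   ])}
```

Call:
arm_command(moves=[{"rx": 0,"ry": 0,"rz": 0,"x": -1.9,"y": 3.5,"z": 0.1,"gripper": -1},{"rx": 0,"ry": 0,"rz": 0,"x": -1.9,"y": 7,"z": 0.1,"gripper": -1},{"rx": 0,"ry": 0,"rz": 0,"x": -1.9,"y": 10,"z": 0.1,"gripper": -1},{"rx": 0,"ry": 0,"rz": 0,"x": -1.9,"y": 11,"z": 0.1,"gripper": -1},{"rx": 0,"ry": 0,"rz": 0,"x": -1.9,"y": 11,"z": 0.1,"gripper": -1}])

```text
clock: 2.88
position: [0.6211, -0.0885, 0.1381]
tool_rot: [-1.57, 0.004, 0.233]
force: [-0.4, 0.4, 1.0]
grip_width: 0.0
```

```bash
python3 c.py -20 -38 123
```

```text
2.8833 ctr mm [-21.9 -35.1 138.1] F ctr [-0.3  0.4  1. ] {'shift': array([ 0.19,  1.51, -0.29]), 'turn': array([-0.001,  0.003, -0.004])}
```

Call:
arm_command(moves=[{"rx": 0,"ry": 0,"rz": 0,"x": 0,"y": 0.6,"z": 0,"gripper": -1},{"rx": 0,"ry": 0,"rz": 0,"x": 0,"y": 1.2,"z": 0,"gripper": -1},{"rx": 0,"ry": 0,"rz": 0,"x": 0,"y": 1.2,"z": 0,"gripper": -1},{"rx": 0,"ry": 0,"rz": 0,"x": 0,"y": 1.2,"z": 0,"gripper": -1}])

```text
clock: 3.22
position: [0.6226, -0.0888, 0.1289]
tool_rot: [-1.571, -0.001, 0.233]
force: [-0.6, 0.1, 0.4]
grip_width: 0.0002
```

```bash
python3 c.py -20 -38 119; python3 look.py w2
```

```text
3.2167 ctr mm [-20.5 -35.8 128.9] F ctr [-0.5  0.3  0.4] {'shift': array([ 0.05,  0.99, -0.22]), 'turn': array([0.   , 0.003, 0.001])}
3.2167 [ 0.6226 -0.0888  0.1289] [-1.571e+00 -1.000e-03  2.330e-01] [-0.6  0.1  0.4]
```

View pics/w2.png

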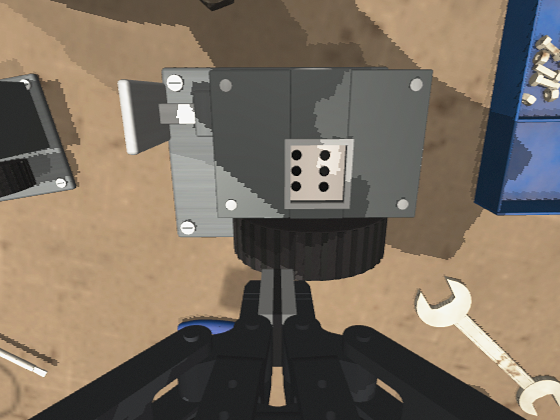

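Call:
arm_command(moves=[{"rx": 0,"ry": 0,"rz": 0,"x": 0.0,"y": 0.4,"z": -0.25,"gripper": -1},{"rx": 0,"ry": 0,"rz": 0,"x": 0,"y": 0.8,"z": -0.25,"gripper": -1},{"rx": 0,"ry": 0,"rz": 0,"x": 0,"y": 0.95,"z": -0.25,"gripper": -1},{"rx": 0,"ry": 0,"rz": 0,"x": 0,"y": 1.0,"z": -0.25,"gripper": -1},{"rx": 0,"ry": 0,"rz": 0,"x": 0,"y": 1.0,"z": -0.25,"gripper": -1}])

```text
clock: 3.68
position: [0.6227, -0.0912, 0.1179]
tool_rot: [-1.571, 0.0, 0.233]
force: [-0.1, -0.3, -0.5]
grip_width: 0.0
```

```bash
python3 c.py -20 -38 117
```

```text
3.6833 ctr mm [-21.  -38.2 117.9] F ctr [-0.2 -0.2 -0.5] {'shift': array([0.1 , 0.09, 0.02]), 'turn': array([-0.   ,  0.003, -0.   ])}
```

Now step down 1 mm at a time with force readings.

Call:
arm_command(moves=[{"rx": 0,"ry": 0,"rz": 0,"x": 0.0,"y": 0.1,"z": 0,"gripper": -1},{"rx": 0,"ry": 0,"rz": 0,"x": 0,"y": 0.1,"z": 0,"gripper": -1}])

```text
clock: 3.85
position: [0.6228, -0.0912, 0.1171]
tool_rot: [-1.571, 0.0, 0.233]
force: [-1.1, 0.7, -0.2]
grip_width: 0.0004
```

Call:
arm_command(moves=[{"rx": 0,"ry": 0,"rz": 0,"x": 0.0,"y": 0.1,"z": 0,"gripper": -1},{"rx": 0,"ry": 0,"rz": 0,"x": 0,"y": 0.1,"z": 0,"gripper": -1}])

```text
clock: 4.02
position: [0.6227, -0.0912, 0.116]
tool_rot: [-1.571, 0.0, 0.233]
force: [0.3, -0.2, -0.0]
grip_width: 0.0001
```

Call:
arm_command(moves=[{"rx": 0,"ry": 0,"rz": 0,"x": 0.0,"y": 0.1,"z": 0,"gripper": -1},{"rx": 0,"ry": 0,"rz": 0,"x": 0,"y": 0.1,"z": 0,"gripper": -1}])

```text
clock: 4.18
position: [0.6227, -0.0912, 0.115]
tool_rot: [-1.571, 0.0, 0.233]
force: [0.7, -0.2, -0.3]
grip_width: -0.0
```

Call:
arm_command(moves=[{"rx": 0,"ry": 0,"rz": 0,"x": 0.0,"y": 0.1,"z": 0,"gripper": -1},{"rx": 0,"ry": 0,"rz": 0,"x": 0,"y": 0.1,"z": 0,"gripper": -1}])

```text
clock: 4.35
position: [0.6227, -0.0913, 0.114]
tool_rot: [-1.571, 0.0, 0.233]
force: [-0.1, -0.2, 0.2]
grip_width: -0.0002
```

Call:
arm_command(moves=[{"rx": 0,"ry": 0,"rz": 0,"x": 0.0,"y": 0.1,"z": 0,"gripper": -1},{"rx": 0,"ry": 0,"rz": 0,"x": 0,"y": 0.1,"z": 0,"gripper": -1}])

```text
clock: 4.52
position: [0.6227, -0.0913, 0.113]
tool_rot: [-1.571, 0.0, 0.233]
force: [-0.4, -0.8, 0.5]
grip_width: 0.0004
```

```bash
python3 look.py w3
python3 - <<'E'
from h import *
z=np.load('w3.npz');c=z['im'][130:330,180:400];save('w3c',cv2.resize(c,None,fx=3,fy=3,interpolation=cv2.INTER_CUBIC))
E
```

```text
4.5167 [ 0.6227 -0.0913  0.113 ] [-1.571  0.     0.233] [-0.4 -0.8  0.5]
```

View pics/w3c.png

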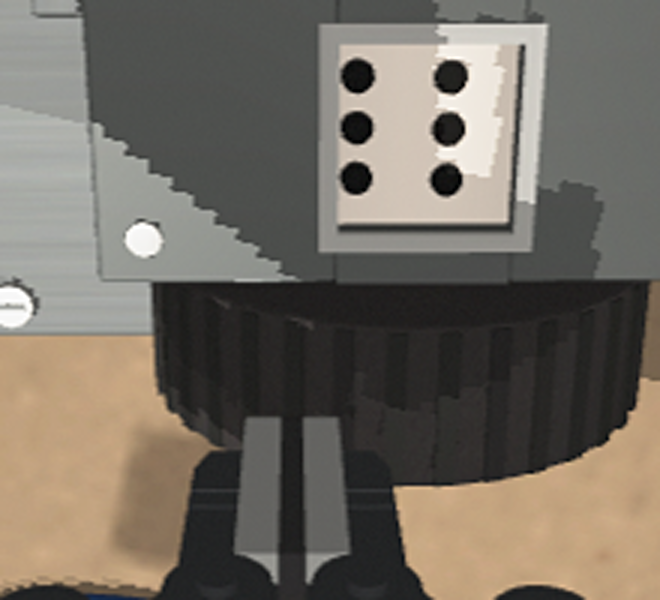

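Run:
```python
from h import *
np.set_printoptions(suppress=True,linewidth=160)
m=bot.camera_model('wrist');print(K(m),np.round(m['mount'],4))
z=np.load('w3.npz');d=z['d'];f,cx,cy=K(m)
v,u=np.mgrid[:420,:560];P=np.stack([(u-cx)/f*d,(v-cy)/f*d,d],-1);M=m['mount'];P=P@M[:3,:3].T+M[:3,3]
for r in [264,267,269,272,276,280,285,290,300,310]:
    print(r,[tuple(np.round(P[r,c]*1000).astype(int)) for c in (258,264,269,277,284,290,296)])
```

```text
(np.float64(358.49979610138934), 276.88327563589166, 214.55465054498177) [[ 1.     -0.0019  0.0006 -0.0009]
 [-0.0012 -0.3206  0.9472 -0.1661]
 [-0.0016 -0.9472 -0.3206  0.0822]
 [ 0.      0.      0.      1.    ]]
264 [(np.int64(-11), np.int64(6), np.int64(-4)), (np.int64(-8), np.int64(3), np.int64(-2)), (np.int64(-5), np.int64(2), np.int64(-2)), (np.int64(-1), np.int64(-1), np.int64(0)), (np.int64(3), np.int64(-2), np.int64(0)), (np.int64(6), np.int64(-4), np.int64(1)), (np.int64(9), np.int64(-5), np.int64(1))]
267 [(np.int64(-11), np.int64(5), np.int64(-5)), (np.int64(-8), np.int64(3), np.int64(-4)), (np.int64(-5), np.int64(1), np.int64(-3)), (np.int64(-1), np.int64(-2), np.int64(-2)), (np.int64(3), np.int64(-1), np.int64(-2)), (np.int64(6), np.int64(-2), np.int64(-1)), (np.int64(9), np.int64(-4), np.int64(0))]
269 [(np.int64(-11), np.int64(6), np.int64(-7)), (np.int64(-6), np.int64(-27), np.int64(10)), (np.int64(-4), np.int64(-29), np.int64(11)), (np.int64(-1), np.int64(-27), np.int64(11)), (np.int64(2), np.int64(-28), np.int64(11)), (np.int64(5), np.int64(-28), np.int64(11)), (np
[... 1546 characters left out ...]
int64(-45), np.int64(11)), (np.int64(7), np.int64(-38), np.int64(7))]
300 [(np.int64(-8), np.int64(-46), np.int64(7)), (np.int64(-6), np.int64(-54), np.int64(12)), (np.int64(-4), np.int64(-52), np.int64(11)), (np.int64(-1), np.int64(-52), np.int64(10)), (np.int64(2), np.int64(-51), np.int64(10)), (np.int64(4), np.int64(-53), np.int64(11)), (np.int64(6), np.int64(-47), np.int64(7))]
310 [(np.int64(-7), np.int64(-59), np.int64(11)), (np.int64(-5), np.int64(-59), np.int64(11)), (np.int64(-4), np.int64(-58), np.int64(10)), (np.int64(-1), np.int64(-59), np.int64(11)), (np.int64(2), np.int64(-59), np.int64(11)), (np.int64(4), np.int64(-58), np.int64(11)), (np.int64(6), np.int64(-53), np.int64(7))]
```

Run:
```python
from h import *
np.set_printoptions(suppress=True,linewidth=160)
im,d=bot.grab_frame('scene');np.savez('scene1.npz',im=im,d=d);s=bot.observe()
m=bot.camera_model('scene');f,cx,cy=K(m);E=np.linalg.inv(ext('scene'))
for k in [0,-.02,-.04]:
    p=E@np.r_[s['position']-[0,0,k],1];print(k,cx+f*p[0]/p[2],cy+f*p[1]/p[2])
p=E@np.r_[s['position'],1];u,v=int(cx+f*p[0]/p[2]),int(cy+f*p[1]/p[2])
c=im[v-60:v+40,u-60:u+60];save('s1c',cv2.resize(c,None,fx=6,fy=6,interpolation=cv2.INTER_CUBIC))
```

```text
0 330.6803594228357 217.256356883567
-0.02 331.051148342948 208.83925430403414
-0.04 331.4294576154918 200.251435787707
```

View pics/s1c.png

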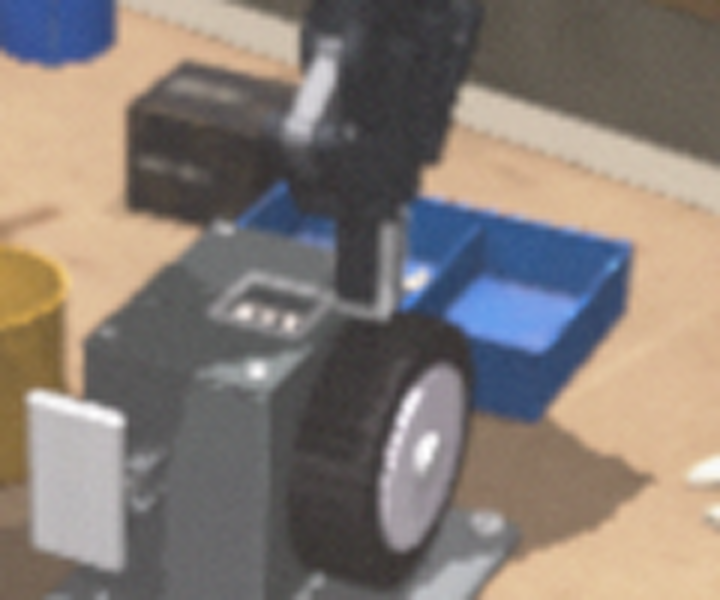

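Call:
arm_command(moves=[{"rx": 0,"ry": 0,"rz": 0,"x": 0.0,"y": 0.3,"z": 0,"gripper": -1},{"rx": 0,"ry": 0,"rz": 0,"x": 0,"y": 0.5,"z": 0,"gripper": -1},{"rx": 0,"ry": 0,"rz": 0,"x": 0,"y": 0.7,"z": 0,"gripper": -1},{"rx": 0,"ry": 0,"rz": 0,"x": 0,"y": 0.9,"z": 0,"gripper": -1},{"rx": 0,"ry": 0,"rz": 0,"x": 0,"y": 0.9,"z": 0,"gripper": -1}])

```text
clock: 5.03
position: [0.6226, -0.0912, 0.1036]
tool_rot: [-1.571, 0.001, 0.233]
force: [-0.6, -0.1, -0.9]
grip_width: -0.0002
```

Call:
arm_command(moves=[{"rx": 0,"ry": 0,"rz": 0,"x": 0.0,"y": 0.2,"z": 0,"gripper": -1},{"rx": 0,"ry": 0,"rz": 0,"x": 0,"y": 0.3,"z": 0,"gripper": -1},{"rx": 0,"ry": 0,"rz": 0,"x": 0,"y": 0.3,"z": 0,"gripper": -1}])

```text
clock: 5.28
position: [0.6227, -0.0912, 0.1009]
tool_rot: [-1.571, 0.0, 0.233]
force: [0.4, 0.6, 1.0]
grip_width: 0.0
```

```bash
python3 c.py; python3 look.py w4
python3 - <<'E'
from h import *
z=np.load('w4.npz');c=z['im'][130:330,180:400];save('w4c',cv2.resize(c,None,fx=3,fy=3,interpolation=cv2.INTER_CUBIC))
im,d=bot.grab_frame('scene');save('s2c',cv2.resize(im[150:260,270:390],None,fx=5,fy=5,interpolation=cv2.INTER_CUBIC))
E
```

```text
5.2833 ctr mm [-21.  -38.2 100.9] F ctr [0.6 0.5 1. ] 
5.2833 [ 0.6227 -0.0912  0.1009] [-1.571  0.     0.233] [0.4 0.6 1. ]
```

View pics/s2c.png

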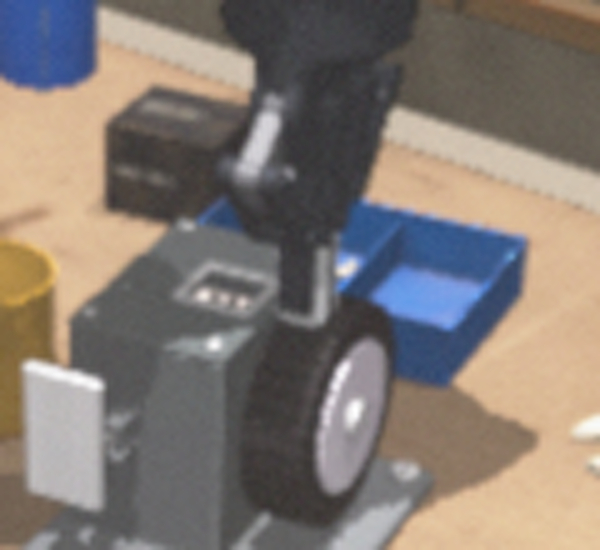

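Call:
arm_command(moves=[{"rx": 0,"ry": 0,"rz": 0,"x": 0.0,"y": 0.1,"z": 0,"gripper": -1},{"rx": 0,"ry": 0,"rz": 0,"x": 0,"y": 0.2,"z": 0,"gripper": -1},{"rx": 0,"ry": 0,"rz": 0,"x": 0,"y": 0.2,"z": 0,"gripper": -1}])

```text
clock: 5.63
position: [0.6227, -0.0912, 0.0989]
tool_rot: [-1.571, 0.0, 0.233]
force: [-0.5, 0.4, 0.2]
grip_width: -0.0001
```

Call:
arm_command(moves=[{"rx": 0,"ry": 0,"rz": 0,"x": 0.0,"y": 0.1,"z": 0,"gripper": -1},{"rx": 0,"ry": 0,"rz": 0,"x": 0,"y": 0.1,"z": 0,"gripper": -1}])

```text
clock: 5.8
position: [0.6227, -0.0912, 0.098]
tool_rot: [-1.571, 0.0, 0.233]
force: [-0.2, -0.1, -0.5]
grip_width: -0.0003
```

Call:
arm_command(moves=[{"rx": 0,"ry": 0,"rz": 0,"x": 0.0,"y": 0.1,"z": 0,"gripper": -1},{"rx": 0,"ry": 0,"rz": 0,"x": 0,"y": 0.1,"z": 0,"gripper": -1}])

```text
clock: 5.97
position: [0.6227, -0.0912, 0.097]
tool_rot: [-1.571, 0.0, 0.233]
force: [0.1, -0.1, -0.5]
grip_width: -0.0001
```

Call:
arm_command(moves=[{"rx": 0,"ry": 0,"rz": 0,"x": 0.0,"y": 0.1,"z": 0,"gripper": -1},{"rx": 0,"ry": 0,"rz": 0,"x": 0,"y": 0.1,"z": 0,"gripper": -1}])

```text
clock: 6.13
position: [0.6227, -0.0912, 0.0959]
tool_rot: [-1.571, 0.0, 0.233]
force: [0.8, 0.2, 0.7]
grip_width: 0.0
```

Call:
arm_command(moves=[{"rx": 0,"ry": 0,"rz": 0,"x": 0.0,"y": 0.1,"z": 0,"gripper": -1},{"rx": 0,"ry": 0,"rz": 0,"x": 0,"y": 0.1,"z": 0,"gripper": -1}])

```text
clock: 6.3
position: [0.6227, -0.0912, 0.095]
tool_rot: [-1.571, 0.0, 0.233]
force: [-0.4, 0.1, 0.5]
grip_width: -0.0001
```

```bash
python3 c.py; python3 look.py w5
python3 - <<'E'
from h import *
z=np.load('w5.npz');c=z['im'][130:330,180:400];save('w5c',cv2.resize(c,None,fx=3,fy=3,interpolation=cv2.INTER_CUBIC))
E
```

```text
6.3 ctr mm [-20.9 -38.2  95. ] F ctr [-0.4  0.2  0.5] 
6.3 [ 0.6227 -0.0912  0.095 ] [-1.571  0.     0.233] [-0.4  0.1  0.5]
```

View pics/w5c.png

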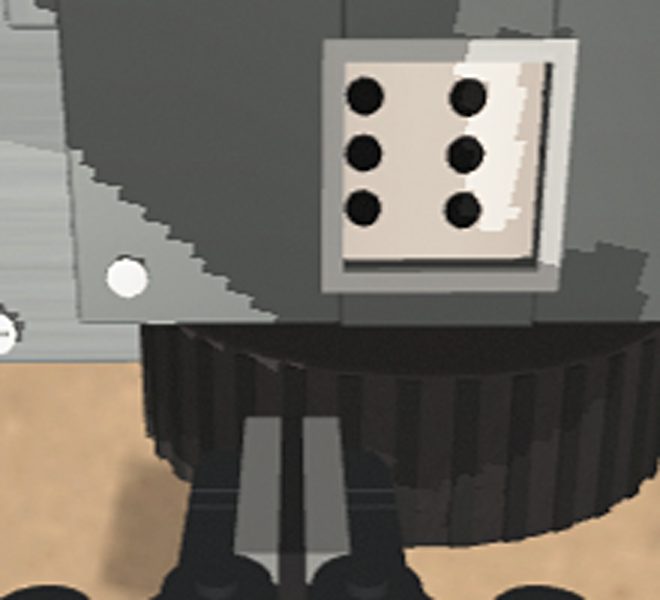

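Call:
arm_command(moves=[{"rx": 0,"ry": 0,"rz": 0,"x": 0.0,"y": 0.1,"z": 0,"gripper": -1},{"rx": 0,"ry": 0,"rz": 0,"x": 0,"y": 0.2,"z": 0,"gripper": -1},{"rx": 0,"ry": 0,"rz": 0,"x": 0,"y": 0.2,"z": 0,"gripper": -1}])

```text
clock: 6.6
position: [0.6227, -0.0912, 0.0929]
tool_rot: [-1.571, 0.0, 0.233]
force: [-0.3, 1.2, 0.2]
grip_width: 0.0
```

Call:
arm_command(moves=[{"rx": 0,"ry": 0,"rz": 0,"x": 0.0,"y": 0.1,"z": 0,"gripper": -1},{"rx": 0,"ry": 0,"rz": 0,"x": 0,"y": 0.1,"z": 0,"gripper": -1}])

```text
clock: 6.77
position: [0.6229, -0.0915, 0.0922]
tool_rot: [-1.571, -0.0, 0.233]
force: [-0.7, 0.4, 3.8]
grip_width: 0.0
```

Call:
arm_command(moves=[{"rx": 0,"ry": 0,"rz": 0,"x": 0.0,"y": 0.1,"z": 0,"gripper": -1},{"rx": 0,"ry": 0,"rz": 0,"x": 0,"y": 0.1,"z": 0,"gripper": -1}])

```text
clock: 6.93
position: [0.623, -0.0916, 0.0915]
tool_rot: [-1.571, -0.001, 0.233]
force: [-1.5, -0.6, 8.1]
grip_width: -0.0
```

Call:
arm_command(moves=[{"rx": 0,"ry": 0,"rz": 0,"x": 0.0,"y": 0.1,"z": 0,"gripper": -1},{"rx": 0,"ry": 0,"rz": 0,"x": 0,"y": 0.1,"z": 0,"gripper": -1}])

```text
clock: 7.1
position: [0.6231, -0.0918, 0.0906]
tool_rot: [-1.571, -0.001, 0.233]
force: [-1.3, -2.2, 9.6]
grip_width: 0.0003
```

Call:
arm_command(moves=[{"rx": 0,"ry": 0,"rz": 0,"x": 0.3,"y": -0.02,"z": 0,"gripper": -1},{"rx": 0,"ry": 0,"rz": 0,"x": 0.6,"y": -0.07,"z": 0,"gripper": -1},{"rx": 0,"ry": 0,"rz": 0,"x": 0.9,"y": -0.1,"z": 0,"gripper": -1}])

```text
clock: 7.35
position: [0.6309, -0.0902, 0.0916]
tool_rot: [-1.571, 0.001, 0.232]
force: [-8.1, -3.2, 13.3]
grip_width: 0.0001
```

```bash
python3 c.py
```

```text
7.35 ctr mm [-12.8 -39.   91.6] F ctr [-8.6 -1.3 13.3]
```

Call:
arm_command(moves=[{"rx": 0,"ry": 0,"rz": 0,"x": 0.3,"y": -0.02,"z": 0,"gripper": -1},{"rx": 0,"ry": 0,"rz": 0,"x": 0.6,"y": -0.02,"z": 0,"gripper": -1},{"rx": 0,"ry": 0,"rz": 0,"x": 0.9,"y": -0.02,"z": 0,"gripper": -1}])

```text
clock: 7.6
position: [0.6402, -0.0879, 0.0921]
tool_rot: [-1.571, 0.0, 0.232]
force: [-6.0, -2.1, 14.7]
grip_width: -0.0001
```

```bash
python3 c.py;python3 look.py w6
python3 - <<'E'
from h import *
z=np.load('w6.npz');c=z['im'][130:330,180:400];save('w6c',cv2.resize(c,None,fx=3,fy=3,interpolation=cv2.INTER_CUBIC))
E
```

```text
7.6 ctr mm [ -3.1 -38.9  92.1] F ctr [-6.4 -0.7 14.7] 
7.6 [ 0.6402 -0.0879  0.0921] [-1.571  0.     0.232] [-6.  -2.1 14.7]
```

View pics/w6c.png

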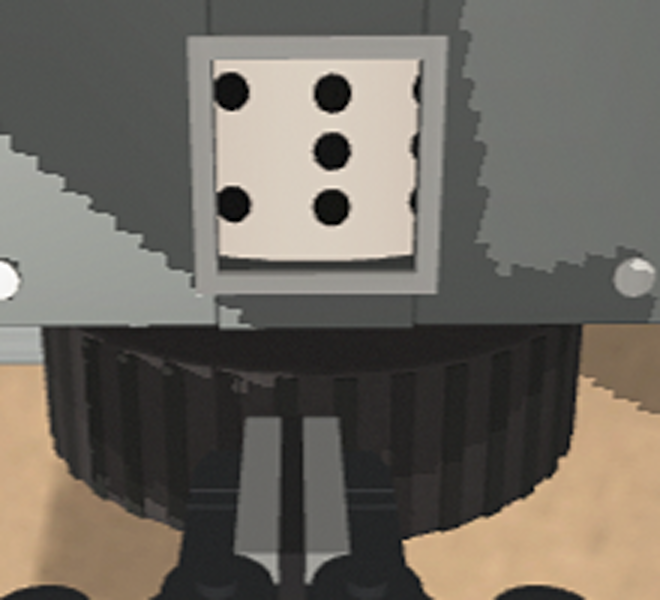

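Call:
arm_command(moves=[{"rx": 0,"ry": 0,"rz": 0,"x": 0.3,"y": -0.02,"z": 0,"gripper": -1},{"rx": 0,"ry": 0,"rz": 0,"x": 0.6,"y": -0.02,"z": 0,"gripper": -1},{"rx": 0,"ry": 0,"rz": 0,"x": 0.9,"y": -0.02,"z": 0,"gripper": -1},{"rx": 0,"ry": 0,"rz": 0,"x": 1.2,"y": -0.02,"z": 0,"gripper": -1}])

```text
clock: 7.98
position: [0.652, -0.085, 0.0923]
tool_rot: [-1.571, -0.0, 0.232]
force: [-4.6, -1.5, 13.0]
grip_width: 0.0001
```

Call:
arm_command(moves=[{"rx": 0,"ry": 0,"rz": 0,"x": 0.3,"y": 0.01,"z": 0,"gripper": -1},{"rx": 0,"ry": 0,"rz": 0,"x": 0.6,"y": 0.04,"z": 0,"gripper": -1}])

```text
clock: 8.15
position: [0.658, -0.0834, 0.0919]
tool_rot: [-1.571, -0.0, 0.233]
force: [-3.1, -0.8, 11.4]
grip_width: 0.0001
```

```bash
python3 c.py
```

```text
8.15 ctr mm [ 15.2 -38.6  91.9] F ctr [-3.2 -0.1 11.4]
```

Call:
arm_command(moves=[{"rx": 0,"ry": 0,"rz": 0,"x": 0.3,"y": 0.06,"z": 0,"gripper": -1},{"rx": 0,"ry": 0,"rz": 0,"x": 0.6,"y": 0.13,"z": 0,"gripper": -1},{"rx": 0,"ry": 0,"rz": 0,"x": 0.6,"y": 0.13,"z": 0,"gripper": -1}])

```text
clock: 8.4
position: [0.6644, -0.0817, 0.0904]
tool_rot: [-1.571, -0.001, 0.233]
force: [-0.3, -0.3, 11.5]
grip_width: -0.0003
```

```bash
python3 c.py;python3 look.py w7
python3 - <<'E'
from h import *
z=np.load('w7.npz');c=z['im'][100:300,140:400];save('w7c',cv2.resize(c,None,fx=3,fy=3,interpolation=cv2.INTER_CUBIC))
E
```

```text
8.4 ctr mm [ 21.8 -38.3  90.4] F ctr [-0.3 -0.2 11.5] 
8.4 [ 0.6644 -0.0817  0.0904] [-1.571e+00 -1.000e-03  2.330e-01] [-0.3 -0.3 11.5]
```

View pics/w7c.png

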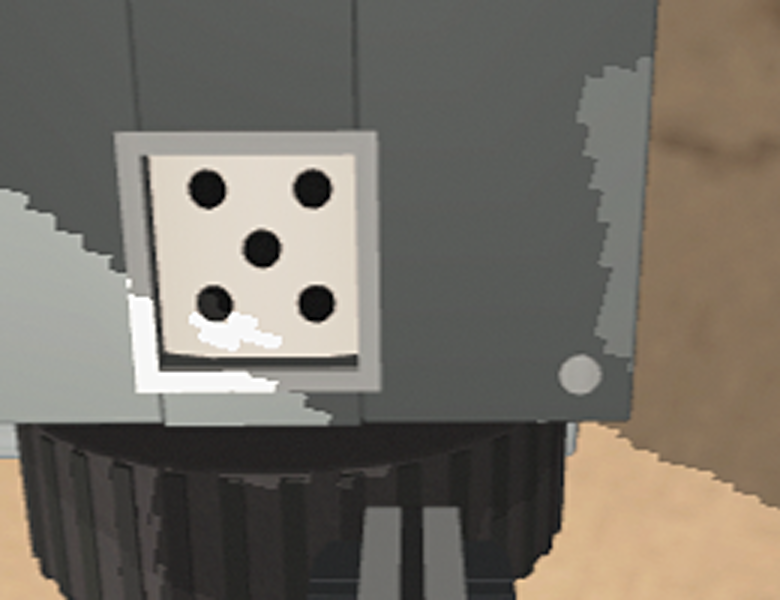

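Call:
arm_command(moves=[{"rx": 0,"ry": 0,"rz": 0,"x": 0,"y": -0.5,"z": 0,"gripper": -1},{"rx": 0,"ry": 0,"rz": 0,"x": -1,"y": -1.0,"z": 0,"gripper": -1},{"rx": 0,"ry": 0,"rz": 0,"x": -3.0,"y": -1.0,"z": 0,"gripper": -1},{"rx": 0,"ry": 0,"rz": 0,"x": -4.3,"y": -1.0,"z": 0,"gripper": -1},{"rx": 0,"ry": 0,"rz": 0,"x": -4.3,"y": -1.0,"z": 0,"gripper": -1}])

```text
clock: 8.87
position: [0.6196, -0.0925, 0.1]
tool_rot: [-1.571, 0.001, 0.232]
force: [0.7, -0.5, -0.3]
grip_width: -0.0001
```

```bash
python3 c.py -21 -38 91
cat > ang.py <<'E'
from h import *
import sys
f=sys.argv[1];z=np.load(f+'.npz')
s=dict(position=z['pos'],tool_rot=z['rot'])
# project window region, find dark blobs
K_=K(bot.camera_model('wrist'));E=np.linalg.inv(ext('wrist',s))
def proj(p):
    q=E@np.r_[c2w(p),1];return np.array([K_[1]+K_[0]*q[0]/q[2],K_[2]+K_[0]*q[1]/q[2]])
q=np.array([proj([x,y,.106]) for x in(-.014,.014) for y in (-.008,.022)])
l,t=np.floor(q.min(0)).astype(int);r,b=np.ceil(q.max(0)).astype(int)
g=cv2.cvtColor(z['im'],cv2.COLOR_RGB2GRAY);m=np.zeros_like(g);m[t:b,l:r]=(g[t:b,l:r]<70)
n,lb,st,ce=cv2.connectedComponentsWithStats(m)
for i in range(1,n):
    if st[i,4]<15: continue
    zz=.106
    for _ in range(5):
        p=onplane_w([ce[i]],zz,z['pos'],z['rot'])[0];c=w2c(p);zz=.068+np.sqrt(max(.038**2-c[0]**2,1e-6))
    print(st[i,2:5],'x',round(c[0]*1000,1),'y',round(c[1]*1000,1),'ang',round(float(np.arcsin(np.clip(c[0]/.038,-1,1))),3))
E
python3 look.py w8;python3 ang.py w8; python3 ang.py w1
```

```text
8.8667 ctr mm [-24.2 -38.7 100. ] F ctr [ 0.5 -0.6 -0.3] {'shift': array([0.32, 0.9 , 0.06]), 'turn': array([-0.   ,  0.002, -0.001])}
8.8667 [ 0.6196 -0.0925  0.1   ] [-1.571e+00  1.000e-03  2.320e-01] [ 0.7 -0.5 -0.3]
[ 12  12 110] x -8.1 y 15.6 ang -0.215
[ 11  12 104] x 6.9 y 15.7 ang 0.182
[11 12 99] x -0.7 y 7.1 ang -0.018
[ 3 38 47] x 16.1 y -0.1 ang 0.438
[11 12 99] x -8.1 y -1.4 ang -0.214
[11 11 92] x 7.0 y -1.3 ang 0.184
[ 6  6 28] x -11.0 y 15.5 ang -0.295
[ 5  6 26] x 3.7 y 15.8 ang 0.099
[ 6  7 28] x -11.1 y 7.1 ang -0.296
[ 5  7 28] x 3.8 y 7.2 ang 0.1
[ 5  6 24] x -10.9 y -1.3 ang -0.292
[ 5  6 25] x 3.9 y -1.5 ang 0.102
```

Call:
arm_command(moves=[{"rx": 0,"ry": 0,"rz": 0,"x": 0.2,"y": 0.3,"z": 0.05,"gripper": -1},{"rx": 0,"ry": 0,"rz": 0,"x": 0.2,"y": 0.6,"z": 0.05,"gripper": -1},{"rx": 0,"ry": 0,"rz": 0,"x": 0.2,"y": 0.7,"z": 0.05,"gripper": -1},{"rx": 0,"ry": 0,"rz": 0,"x": 0.2,"y": 0.7,"z": 0.05,"gripper": -1}])

```text
clock: 9.25
position: [0.6244, -0.0904, 0.0925]
tool_rot: [-1.571, -0.001, 0.233]
force: [0.3, 1.2, 5.0]
grip_width: 0.0001
```

```bash
python3 c.py -20.5 -38 91
```

```text
9.25 ctr mm [-19.1 -37.7  92.5] F ctr [0.6 1.1 5. ] {'shift': array([-0.14,  0.15, -0.03]), 'turn': array([0.   , 0.003, 0.001])}
```

Call:
arm_command(moves=[{"rx": 0,"ry": 0,"rz": 0,"x": 0,"y": 0.1,"z": 0,"gripper": -1},{"rx": 0,"ry": 0,"rz": 0,"x": 0,"y": 0.13,"z": 0,"gripper": -1},{"rx": 0,"ry": 0,"rz": 0,"x": 0,"y": 0.13,"z": 0,"gripper": -1}])

```text
clock: 9.5
position: [0.6246, -0.0905, 0.0917]
tool_rot: [-1.571, -0.001, 0.233]
force: [0.5, 0.3, 8.5]
grip_width: -0.0004
```

```bash
python3 c.py
```

```text
9.5 ctr mm [-18.9 -37.9  91.7] F ctr [0.6 0.2 8.5]
```

Call:
arm_command(moves=[{"rx": 0,"ry": 0,"rz": 0,"x": 0.3,"y": -0.01,"z": 0,"gripper": -1},{"rx": 0,"ry": 0,"rz": 0,"x": 0.6,"y": -0.05,"z": 0,"gripper": -1},{"rx": 0,"ry": 0,"rz": 0,"x": 0.9,"y": -0.07,"z": 0,"gripper": -1}])

```text
clock: 9.75
position: [0.6319, -0.089, 0.0922]
tool_rot: [-1.571, 0.002, 0.233]
force: [-7.1, -2.3, 12.1]
grip_width: 0.0002
```

Call:
arm_command(moves=[{"rx": 0,"ry": 0,"rz": 0,"x": 0.3,"y": -0.01,"z": 0,"gripper": -1},{"rx": 0,"ry": 0,"rz": 0,"x": 0.6,"y": -0.01,"z": 0,"gripper": -1},{"rx": 0,"ry": 0,"rz": 0,"x": 0.9,"y": -0.01,"z": 0,"gripper": -1}])

```text
clock: 10.0
position: [0.6411, -0.0867, 0.0926]
tool_rot: [-1.571, 0.001, 0.233]
force: [-5.9, -0.8, 12.5]
grip_width: 0.0006
```

```bash
python3 c.py; python3 look.py w9; python3 ang.py w9
```

```text
10.0 ctr mm [ -2.  -38.   92.6] F ctr [-5.9  0.6 12.5] 
10.0 [ 0.6411 -0.0867  0.0926] [-1.571e+00  1.000e-03  2.330e-01] [-5.9 -0.8 12.5]
[ 11  12 109] x -10.6 y 15.9 ang -0.284
[ 11  12 110] x 4.0 y 16.1 ang 0.106
[ 12  12 106] x 11.3 y 7.7 ang 0.303
[ 11  11 101] x -10.5 y -1.0 ang -0.28
[ 12  12 106] x 4.2 y -0.8 ang 0.11
```

Call:
arm_command(moves=[{"rx": 0,"ry": 0,"rz": 0,"x": 0.3,"y": 0,"z": 0,"gripper": -1},{"rx": 0,"ry": 0,"rz": 0,"x": 0.6,"y": 0,"z": 0,"gripper": -1},{"rx": 0,"ry": 0,"rz": 0,"x": 0.9,"y": 0,"z": 0,"gripper": -1},{"rx": 0,"ry": 0,"rz": 0,"x": 1.2,"y": 0,"z": 0,"gripper": -1}])

```text
clock: 10.38
position: [0.6529, -0.0839, 0.0926]
tool_rot: [-1.571, 0.001, 0.233]
force: [-5.1, -0.0, 12.0]
grip_width: -0.0003
```

Call:
arm_command(moves=[{"rx": 0,"ry": 0,"rz": 0,"x": 0.3,"y": 0.01,"z": 0,"gripper": -1},{"rx": 0,"ry": 0,"rz": 0,"x": 0.6,"y": 0.05,"z": 0,"gripper": -1}])

```text
clock: 10.55
position: [0.6589, -0.0823, 0.0921]
tool_rot: [-1.571, 0.0, 0.233]
force: [-3.9, -0.0, 10.7]
grip_width: -0.0001
```

```bash
python3 c.py; python3 look.py w10; python3 ang.py w10
```

```text
10.55 ctr mm [ 16.3 -37.7  92.1] F ctr [-3.8  0.9 10.7] 
10.55 [ 0.6589 -0.0823  0.0921] [-1.571  0.     0.233] [-3.9 -0.  10.7]
[ 11  13 109] x -11.4 y 15.8 ang -0.305
[ 12  12 113] x 3.3 y 16.0 ang 0.087
[11 11 98] x -11.5 y -1.1 ang -0.306
[ 11  12 105] x 3.5 y -0.9 ang 0.092
```

Call:
arm_command(moves=[{"rx": 0,"ry": 0,"rz": 0,"x": 0.25,"y": 0.05,"z": 0,"gripper": -1},{"rx": 0,"ry": 0,"rz": 0,"x": 0.5,"y": 0.11,"z": 0,"gripper": -1},{"rx": 0,"ry": 0,"rz": 0,"x": 0.5,"y": 0.11,"z": 0,"gripper": -1}])

```text
clock: 10.85
position: [0.6641, -0.0809, 0.0908]
tool_rot: [-1.571, -0.0, 0.233]
force: [-2.4, -0.6, 8.7]
grip_width: 0.0
```

```bash
python3 c.py; python3 look.py w11; python3 ang.py w11
```

```text
10.85 ctr mm [ 21.7 -37.5  90.8] F ctr [-2.5 -0.   8.7] 
10.85 [ 0.6641 -0.0809  0.0908] [-1.571 -0.     0.233] [-2.4 -0.6  8.7]
[ 12  12 112] x -6.9 y 15.9 ang -0.182
[ 11  12 112] x 8.0 y 15.9 ang 0.213
[ 12  12 103] x -6.8 y -1.1 ang -0.181
[ 11  12 107] x 8.1 y -1.0 ang 0.216
[ 2 15 17] x -17.2 y -6.0 ang -0.471
```

Call:
arm_command(moves=[{"rx": 0,"ry": 0,"rz": 0,"x": 0,"y": -1.0,"z": 0,"gripper": -1},{"rx": 0,"ry": 0,"rz": 0,"x": 0,"y": -3,"z": 0,"gripper": -1},{"rx": 0,"ry": 0,"rz": 0,"x": 0,"y": -6,"z": 0,"gripper": -1},{"rx": 0,"ry": 0,"rz": 0,"x": -2.5,"y": -6,"z": 0,"gripper": -1},{"rx": 0,"ry": 0,"rz": 0,"x": -2.5,"y": -6,"z": 0,"gripper": -1}])

```text
clock: 11.32
position: [0.6374, -0.0883, 0.1525]
tool_rot: [-1.572, -0.001, 0.231]
force: [-1.4, -0.8, -0.4]
grip_width: 0.0002
```

```bash
python3 c.py -125 35 150; python3 look.py w12; python3 ang.py w12
```

```text
11.3167 ctr mm [ -5.9 -38.7 152.5] F ctr [-1.6 -0.5 -0.4] {'shift': array([-11.9 ,   0.23,   7.39]), 'turn': array([0.001, 0.001, 0.001])}
11.3167 [ 0.6374 -0.0883  0.1525] [-1.572e+00 -1.000e-03  2.310e-01] [-1.4 -0.8 -0.4]
[ 8  9 61] x -6.9 y 15.6 ang -0.184
[ 9  9 62] x 8.1 y 15.7 ang 0.214
[ 8  9 57] x -6.9 y -1.5 ang -0.182
[ 8  8 55] x 8.2 y -1.3 ang 0.217
```

View pics/w12.png

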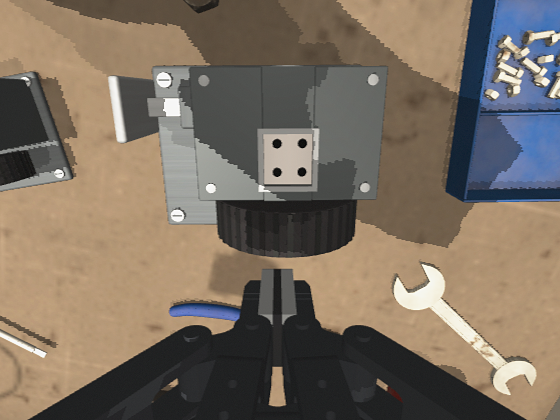

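Call:
arm_command(moves=[{"rx": 0,"ry": 0,"rz": 0,"x": -3.5,"y": 0,"z": 1.5,"gripper": -1},{"rx": 0,"ry": 0,"rz": 0,"x": -7,"y": 0,"z": 3.5,"gripper": -1},{"rx": 0,"ry": 0,"rz": 0,"x": -10.5,"y": 0,"z": 5.5,"gripper": -1},{"rx": 0,"ry": 0,"rz": 0,"x": -12,"y": 0,"z": 7.3,"gripper": -1},{"rx": 0,"ry": 0,"rz": 0,"x": -12,"y": 0,"z": 7.3,"gripper": -1}])

```text
clock: 11.78
position: [0.5025, -0.041, 0.1507]
tool_rot: [-1.569, 0.002, 0.235]
force: [2.0, 0.5, 0.5]
grip_width: 0.0001
```

```bash
python3 c.py -125 35 75; python3 look.py w13
```

```text
11.7833 ctr mm [-126.6   38.1  150.7] F ctr [2.1 0.1 0.5] {'shift': array([ 0.17,  7.57, -0.33]), 'turn': array([-0.002,  0.005, -0.002])}
11.7833 [ 0.5025 -0.041   0.1507] [-1.569  0.002  0.235] [2.  0.5 0.5]
```

View pics/w13.png

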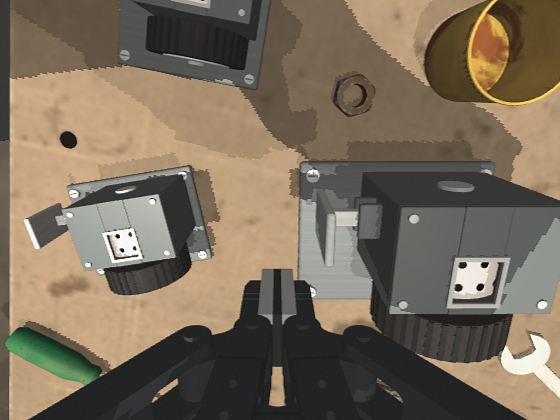

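Call:
arm_command(moves=[{"rx": 0,"ry": 0,"rz": 0,"x": 0,"y": 2,"z": -0.2,"gripper": -1},{"rx": 0,"ry": 0,"rz": 0,"x": 0,"y": 4.5,"z": -0.2,"gripper": -1},{"rx": 0,"ry": 0,"rz": 0,"x": 0,"y": 6.5,"z": -0.2,"gripper": -1},{"rx": 0,"ry": 0,"rz": 0,"x": 0,"y": 7.5,"z": -0.2,"gripper": -1},{"rx": 0,"ry": 0,"rz": 0,"x": 0,"y": 7.5,"z": -0.2,"gripper": -1}])

```text
clock: 12.25
position: [0.5058, -0.0457, 0.0739]
tool_rot: [-1.571, 0.003, 0.233]
force: [-0.8, -0.5, 1.1]
grip_width: -0.0001
```

```bash
python3 c.py -110 35 72; python3 look.py w14;python3 - <<'E'
from h import *
im,d=bot.grab_frame('scene');save('s3c',cv2.resize(im[140:290,230:370],None,fx=4,fy=4,interpolation=cv2.INTER_CUBIC))
E
```

```text
12.25 ctr mm [-124.4   32.9   73.9] F ctr [-0.9 -0.4  1.1] {'shift': array([1.44, 0.18, 0.21]), 'turn': array([-0.   ,  0.003, -0.003])}
12.25 [ 0.5058 -0.0457  0.0739] [-1.571  0.003  0.233] [-0.8 -0.5  1.1]
```

View pics/w14.png

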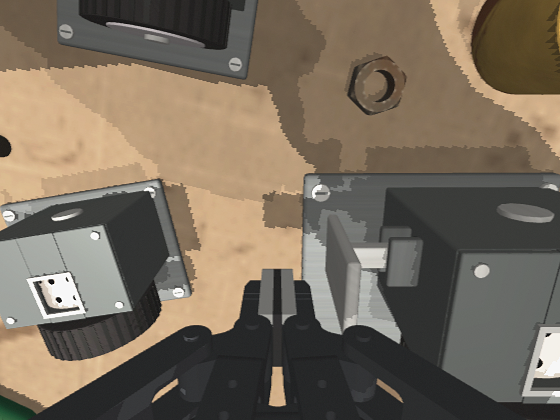

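View pics/s3c.png

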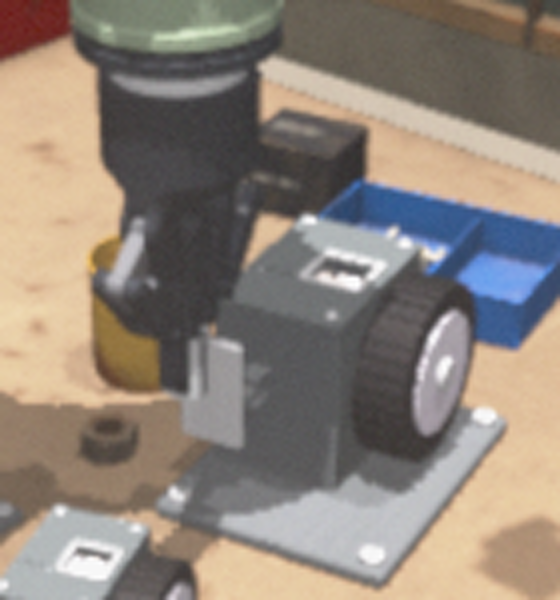

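Run:
```python
from h import *
m=bot.camera_model('wrist');z=np.load('w13.npz');d=z['d'];f,cx,cy=K(m)
v,u=np.mgrid[:420,:560];P=np.stack([(u-cx)/f*d,(v-cy)/f*d,d],-1);M=np.array(m['mount']);P=(P@M[:3,:3].T+M[:3,3])*1000
Q=P[(d>0.03)&(d<.17)&(v>262)];Q=Q[Q[:,1]<-10]
for a in range(-70,80,5):
    q=Q[(Q[:,0]>=a)&(Q[:,0]<a+5)]
    if len(q)>5: print(a,len(q),np.percentile(q[:,1],[90,98]).round(),np.percentile(q[:,2],[5,95]).round())
```

```text
-60 86 [-101. -100.] [11. 13.]
-55 509 [-96. -95.] [11. 13.]
-50 891 [-92. -89.] [11. 13.]
-45 1240 [-87. -83.] [11. 13.]
-40 2051 [-80. -77.] [-8. 12.]
-35 1865 [-76. -72.] [-8. 12.]
-30 1702 [-76. -69.] [-8. 13.]
-25 1081 [-72. -68.] [-3. 12.]
-20 1108 [-70. -66.] [ 7. 18.]
-15 2385 [-48. -35.] [ 7. 17.]
-10 2647 [-47. -32.] [ 7. 17.]
-5 2061 [-42. -31.] [-8. 12.]
0 2572 [-45. -31.] [-8. 17.]
5 2436 [-47. -33.] [ 7. 17.]
10 2058 [-55. -38.] [ 7. 17.]
15 810 [-68. -66.] [ 5. 17.]
20 1426 [-74. -70.] [-8. 13.]
25 1684 [-76. -71.] [-8. 13.]
30 2125 [-77. -74.] [-8. 12.]
35 1671 [-83. -79.] [-8. 12.]
40 1078 [-89. -86.] [11. 13.]
45 740 [-94. -91.] [11. 13.]
50 332 [-98. -97.] [11. 13.]
55 11 [-102. -102.] [11. 12.]
```

Call:
arm_command(moves=[{"rx": 0,"ry": 0,"rz": 0,"x": 0.4,"y": 0.1,"z": 0.2,"gripper": -1},{"rx": 0,"ry": 0,"rz": 0,"x": 0.8,"y": 0.1,"z": 0.2,"gripper": -1},{"rx": 0,"ry": 0,"rz": 0,"x": 1.1,"y": 0.1,"z": 0.2,"gripper": -1},{"rx": 0,"ry": 0,"rz": 0,"x": 1.1,"y": 0.1,"z": 0.2,"gripper": -1}])

```text
clock: 12.68
position: [0.5174, -0.0406, 0.0752]
tool_rot: [-1.571, -0.001, 0.234]
force: [0.6, -0.2, 0.2]
grip_width: -0.0003
```

Call:
arm_command(moves=[{"rx": 0,"ry": 0,"rz": 0,"x": 0.1,"y": 0,"z": 0,"gripper": -1},{"rx": 0,"ry": 0,"rz": 0,"x": 0.2,"y": 0,"z": 0,"gripper": -1}])

```text
clock: 12.85
position: [0.5183, -0.0405, 0.0749]
tool_rot: [-1.571, -0.0, 0.233]
force: [0.5, -0.3, 0.0]
grip_width: -0.0005
```

```bash
python3 c.py
```

```text
12.85 ctr mm [-111.    35.    74.9] F ctr [ 0.4 -0.4  0. ]
```

Call:
arm_command(moves=[{"rx": 0,"ry": 0,"rz": 0,"x": 0.1,"y": 0,"z": 0,"gripper": -1},{"rx": 0,"ry": 0,"rz": 0,"x": 0.2,"y": 0,"z": 0,"gripper": -1},{"rx": 0,"ry": 0,"rz": 0,"x": 0.2,"y": 0,"z": 0,"gripper": -1}])

```text
clock: 13.1
position: [0.52, -0.0401, 0.0747]
tool_rot: [-1.571, 0.0, 0.233]
force: [-2.9, -0.0, 2.1]
grip_width: 0.0001
```

Call:
arm_command(moves=[{"rx": 0,"ry": 0,"rz": 0,"x": 0.1,"y": 0,"z": 0,"gripper": -1},{"rx": 0,"ry": 0,"rz": 0,"x": 0.2,"y": 0,"z": 0,"gripper": -1},{"rx": 0,"ry": 0,"rz": 0,"x": 0.2,"y": 0,"z": 0,"gripper": -1}])

```text
clock: 13.35
position: [0.5222, -0.0396, 0.0747]
tool_rot: [-1.571, 0.0, 0.233]
force: [-2.3, -0.5, 1.1]
grip_width: -0.0
```

Call:
arm_command(moves=[{"rx": 0,"ry": 0,"rz": 0,"x": 0.1,"y": 0,"z": 0,"gripper": -1},{"rx": 0,"ry": 0,"rz": 0,"x": 0.2,"y": 0,"z": 0,"gripper": -1},{"rx": 0,"ry": 0,"rz": 0,"x": 0.2,"y": 0,"z": 0,"gripper": -1}])

```text
clock: 13.6
position: [0.5243, -0.0391, 0.0747]
tool_rot: [-1.571, -0.0, 0.233]
force: [-2.2, -0.6, 1.1]
grip_width: 0.0003
```

```bash
python3 c.py
```

```text
13.6 ctr mm [-104.9   35.    74.7] F ctr [-2.3 -0.1  1.1]
```

Call:
arm_command(moves=[{"rx": 0,"ry": 0,"rz": 0,"x": 0.1,"y": 0,"z": 0,"gripper": -1},{"rx": 0,"ry": 0,"rz": 0,"x": 0.2,"y": 0,"z": 0,"gripper": -1},{"rx": 0,"ry": 0,"rz": 0,"x": 0.2,"y": 0,"z": 0,"gripper": -1}])

```text
clock: 13.85
position: [0.5262, -0.0386, 0.0747]
tool_rot: [-1.571, -0.0, 0.233]
force: [-1.9, -0.3, 1.0]
grip_width: -0.0003
```

Call:
arm_command(moves=[{"rx": 0,"ry": 0,"rz": 0,"x": 0.1,"y": 0,"z": 0,"gripper": -1},{"rx": 0,"ry": 0,"rz": 0,"x": 0.2,"y": 0,"z": 0,"gripper": -1},{"rx": 0,"ry": 0,"rz": 0,"x": 0.2,"y": 0,"z": 0,"gripper": -1}])

```text
clock: 14.1
position: [0.5282, -0.0382, 0.0747]
tool_rot: [-1.571, -0.0, 0.233]
force: [-1.8, -0.0, 1.5]
grip_width: -0.0
```

Call:
arm_command(moves=[{"rx": 0,"ry": 0,"rz": 0,"x": 0.1,"y": 0,"z": 0,"gripper": -1},{"rx": 0,"ry": 0,"rz": 0,"x": 0.2,"y": 0,"z": 0,"gripper": -1},{"rx": 0,"ry": 0,"rz": 0,"x": 0.2,"y": 0,"z": 0,"gripper": -1}])

```text
clock: 14.35
position: [0.5301, -0.0377, 0.0747]
tool_rot: [-1.571, -0.0, 0.233]
force: [-2.3, -0.1, 1.3]
grip_width: 0.0001
```

```bash
python3 c.py
```

```text
14.35 ctr mm [-98.9  35.1  74.7] F ctr [-2.2  0.4  1.3]
```

Past the tooth zone (~10.5 mm). Continue.

Call:
arm_command(moves=[{"rx": 0,"ry": 0,"rz": 0,"x": 0.1,"y": 0,"z": 0,"gripper": -1},{"rx": 0,"ry": 0,"rz": 0,"x": 0.2,"y": 0,"z": 0,"gripper": -1},{"rx": 0,"ry": 0,"rz": 0,"x": 0.2,"y": 0,"z": 0,"gripper": -1}])

```text
clock: 14.6
position: [0.5321, -0.0372, 0.0747]
tool_rot: [-1.571, -0.0, 0.233]
force: [-2.1, 0.1, 1.3]
grip_width: 0.0001
```

Call:
arm_command(moves=[{"rx": 0,"ry": 0,"rz": 0,"x": 0.1,"y": 0,"z": 0,"gripper": -1},{"rx": 0,"ry": 0,"rz": 0,"x": 0.2,"y": 0,"z": 0,"gripper": -1},{"rx": 0,"ry": 0,"rz": 0,"x": 0.2,"y": 0,"z": 0,"gripper": -1}])

```text
clock: 14.85
position: [0.5339, -0.0368, 0.0747]
tool_rot: [-1.571, 0.0, 0.233]
force: [-3.3, -0.2, 3.1]
grip_width: -0.0005
```

Call:
arm_command(moves=[{"rx": 0,"ry": 0,"rz": 0,"x": 0.1,"y": 0,"z": 0,"gripper": -1},{"rx": 0,"ry": 0,"rz": 0,"x": 0.1,"y": 0,"z": 0,"gripper": -1}])

```text
clock: 15.02
position: [0.5347, -0.0366, 0.0747]
tool_rot: [-1.571, 0.0, 0.233]
force: [-4.1, -0.9, 4.8]
grip_width: 0.0004
```

```bash
python3 c.py
```

```text
15.0167 ctr mm [-94.2  35.1  74.7] F ctr [-4.2  0.1  4.8]
```

Call:
arm_command(moves=[{"rx": 0,"ry": 0,"rz": 0,"x": 0.1,"y": 0,"z": 0,"gripper": -1},{"rx": 0,"ry": 0,"rz": 0,"x": 0.1,"y": 0,"z": 0,"gripper": -1}])

```text
clock: 15.18
position: [0.5356, -0.0364, 0.0747]
tool_rot: [-1.571, 0.0, 0.233]
force: [-4.0, -0.2, 5.0]
grip_width: -0.0
```

Call:
arm_command(moves=[{"rx": 0,"ry": 0,"rz": 0,"x": 0.1,"y": 0,"z": 0,"gripper": -1},{"rx": 0,"ry": 0,"rz": 0,"x": 0.1,"y": 0,"z": 0,"gripper": -1}])

```text
clock: 15.35
position: [0.5362, -0.0363, 0.0747]
tool_rot: [-1.571, 0.001, 0.233]
force: [-8.1, -0.8, 6.3]
grip_width: -0.0001
```

Call:
arm_command(moves=[{"rx": 0,"ry": 0,"rz": 0,"x": 0.05,"y": 0,"z": 0,"gripper": -1},{"rx": 0,"ry": 0,"rz": 0,"x": 0.05,"y": 0,"z": 0,"gripper": -1}])

```text
clock: 15.52
position: [0.5364, -0.0362, 0.0746]
tool_rot: [-1.57, 0.002, 0.233]
force: [-9.6, -1.3, 7.7]
grip_width: -0.0
```

```bash
python3 c.py; python3 look.py w15; python3 ang.py w15
```

```text
15.5167 ctr mm [-92.4  35.1  74.6] F ctr [-9.6  1.   7.7] 
15.5167 [ 0.5364 -0.0362  0.0746] [-1.57   0.002  0.233] [-9.6 -1.3  7.7]
[ 21  27 191] x 22.4 y -8.8 ang 0.632
[11 10 80] x 8.1 y -1.5 ang 0.216
[ 9 10 71] x -6.1 y -1.8 ang -0.161
[ 7  5 23] x -12.0 y -8.9 ang -0.32
```

View pics/w15.png

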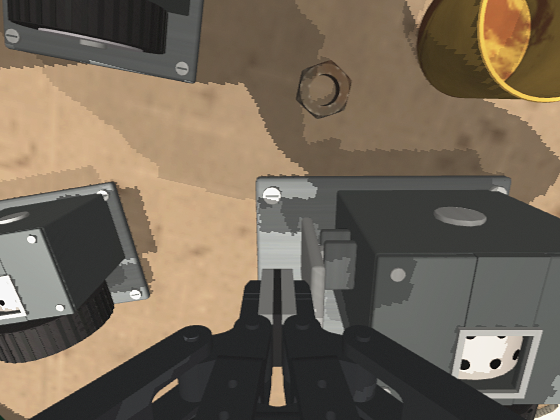

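Call:
arm_command(moves=[{"rx": 0,"ry": 0,"rz": 0,"x": 0.05,"y": 0,"z": 0,"gripper": -1},{"rx": 0,"ry": 0,"rz": 0,"x": 0.05,"y": 0,"z": 0,"gripper": -1}])

```text
clock: 15.73
position: [0.5366, -0.0361, 0.0746]
tool_rot: [-1.57, 0.002, 0.233]
force: [-11.0, -0.7, 9.4]
grip_width: 0.0001
```

Call:
arm_command(moves=[{"rx": 0,"ry": 0,"rz": 0,"x": 0.05,"y": 0,"z": 0,"gripper": -1},{"rx": 0,"ry": 0,"rz": 0,"x": 0.05,"y": 0,"z": 0,"gripper": -1}])

```text
clock: 15.9
position: [0.5368, -0.0361, 0.0746]
tool_rot: [-1.57, 0.003, 0.232]
force: [-12.4, -2.6, 10.7]
grip_width: -0.0001
```

```bash
python3 c.py
```

```text
15.9 ctr mm [-92.   35.1  74.6] F ctr [-12.7   0.3  10.7]
```

Call:
arm_command(moves=[{"rx": 0,"ry": 0,"rz": 0,"x": 0,"y": -0.1,"z": 0,"gripper": -1},{"rx": 0,"ry": 0,"rz": 0,"x": 0,"y": -0.1,"z": 0,"gripper": -1}])

```text
clock: 16.07
position: [0.5367, -0.0361, 0.0752]
tool_rot: [-1.57, 0.003, 0.233]
force: [-8.0, -2.5, -2.2]
grip_width: 0.0003
```

```bash
python3 c.py
```

```text
16.0667 ctr mm [-92.1  35.1  75.2] F ctr [-8.3 -0.6 -2.2]
```

Call:
arm_command(moves=[{"rx": 0,"ry": 0,"rz": 0,"x": 0.05,"y": 0,"z": 0,"gripper": -1},{"rx": 0,"ry": 0,"rz": 0,"x": 0.1,"y": 0,"z": 0,"gripper": -1}])

```text
clock: 16.23
position: [0.537, -0.036, 0.0751]
tool_rot: [-1.57, 0.004, 0.233]
force: [-15.1, -2.9, 3.7]
grip_width: -0.0001
```

Call:
arm_command(moves=[{"rx": 0,"ry": 0,"rz": 0,"x": 0.05,"y": 0,"z": 0,"gripper": -1},{"rx": 0,"ry": 0,"rz": 0,"x": 0.05,"y": 0,"z": 0,"gripper": -1}])

```text
clock: 16.4
position: [0.5372, -0.0359, 0.0751]
tool_rot: [-1.57, 0.005, 0.232]
force: [-15.4, -3.7, 4.3]
grip_width: -0.0003
```

```bash
python3 c.py
```

```text
16.4 ctr mm [-91.6  35.2  75.1] F ctr [-15.8  -0.1   4.3]
```

Call:
arm_command(moves=[{"rx": 0,"ry": 0,"rz": 0,"x": -1.0,"y": 0,"z": 0,"gripper": -1},{"rx": 0,"ry": 0,"rz": 0,"x": -2.5,"y": 0,"z": 0,"gripper": -1},{"rx": 0,"ry": 0,"rz": 0,"x": -3,"y": -3,"z": 0,"gripper": -1},{"rx": 0,"ry": 0,"rz": 0,"x": -3,"y": -6.5,"z": 0,"gripper": -1},{"rx": 0,"ry": 0,"rz": 0,"x": -3,"y": -9,"z": 0,"gripper": -1}])

```text
clock: 16.82
position: [0.5107, -0.0428, 0.1679]
tool_rot: [-1.571, -0.002, 0.232]
force: [0.0, -0.1, 1.1]
grip_width: 0.0001
```

```bash
python3 c.py -60 -45 200
```

```text
16.8167 ctr mm [-119.    34.5  167.9] F ctr [-0.  -0.1  1.1] {'shift': array([ 5.89, -3.19, -7.97]), 'turn': array([0.001, 0.002, 0.002])}
```

Call:
arm_command(moves=[{"rx": 0,"ry": 0,"rz": 0,"x": 1,"y": -3.2,"z": -2,"gripper": -1},{"rx": 0,"ry": 0,"rz": 0,"x": 4,"y": -3.2,"z": -5,"gripper": -1},{"rx": 0,"ry": 0,"rz": 0,"x": 5.9,"y": -3.2,"z": -8,"gripper": -1},{"rx": 0,"ry": 0,"rz": 0,"x": 5.9,"y": -3.2,"z": -8,"gripper": -1},{"rx": 0,"ry": 0,"rz": 0,"x": 5.9,"y": -3.2,"z": -8,"gripper": -1}])

```text
clock: 17.23
position: [0.587, -0.1081, 0.1974]
tool_rot: [-1.572, -0.001, 0.231]
force: [-0.2, 0.6, -0.9]
grip_width: -0.0
```

```bash
python3 c.py; python3 look.py w16; python3 ang.py w16
```

```text
17.2333 ctr mm [-59.5 -46.4 197.4] F ctr [-0.   0.7 -0.9] 
17.2333 [ 0.587  -0.1081  0.1974] [-1.572e+00 -1.000e-03  2.310e-01] [-0.2  0.6 -0.9]
[ 7  8 42] x -6.8 y 15.5 ang -0.18
[ 6  8 38] x 8.3 y 15.8 ang 0.219
[ 7  7 38] x -6.5 y -1.5 ang -0.172
[ 6  7 35] x 8.3 y -1.4 ang 0.219
```

View pics/w16.png

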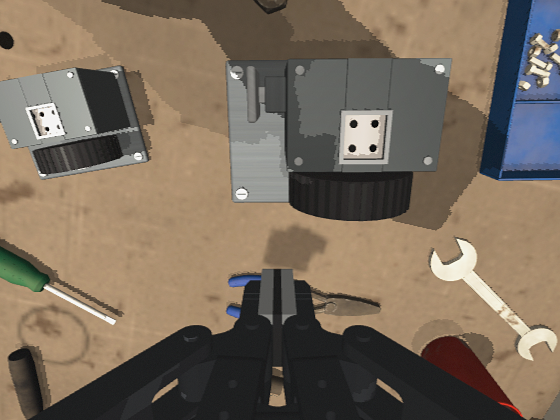

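Run:
```python
from h import *
z=np.load('w16.npz');c=z['im'][50:180,220:400];save('w16c',cv2.resize(c,None,fx=4,fy=4,interpolation=cv2.INTER_CUBIC))
```

```text
(no output)
```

View pics/w16c.png

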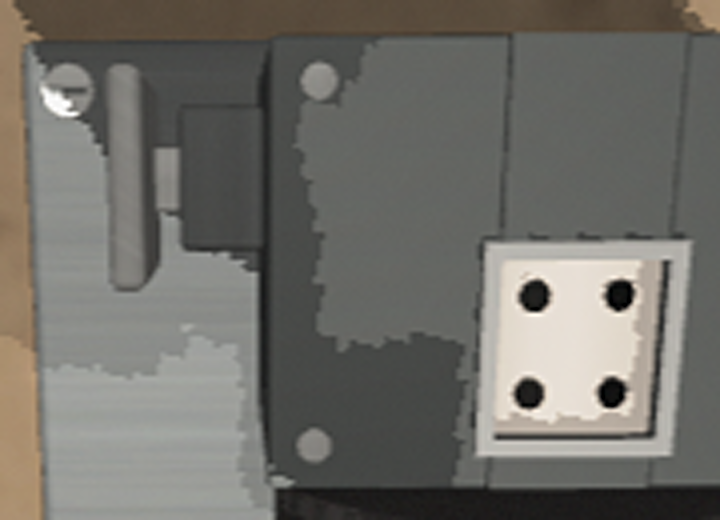

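Run:
```python
from h import *
z=np.load('w16.npz')
loc=lambda L,zz:[np.round(w2c(p)*1000,1) for p in onplane_w([(220+a/4,50+b/4) for a,b in L],zz,z['pos'],z['rot'])]
print('tab front',loc([(107,70),(113,288)],.114),'housing front',loc([(268,40),(275,485)],.113))
z=np.load('w1.npz')
loc=lambda L,zz:[np.round(w2c(p)*1000,1) for p in onplane_w([(150+a/3.8,60+b/3.8) for a,b in L],zz,z['pos'],z['rot'])]
print('before',loc([(30,68),(48,240)],.114),loc([(240,40),(258,395)],.113))
```

```text
tab front [array([-79.6,  51.4, 114. ]), array([-79.5,  17.3, 114. ])] housing front [array([-53.6,  55.9, 113. ]), array([-51.8, -16.7, 113. ])]
before [array([-95.9,  51.6, 114. ]), array([-95.8,  16.9, 114. ])] [array([-52.2,  57. , 113. ]), array([-52.6, -17. , 113. ])]
```

Run:
```python
from h import *
print(bot.job_done(), bot.observe()['clock'])
```

```text
the job is handed in; nothing more can be done
the job is handed in; nothing more can be done
```

The large counter (113 mm high; the two look-alikes are about 80 mm) is set to 4. Its bolt is pushed home, and I handed the job in at about 17 s with the arm clear.

**Wheel:** the window showed 6 at the start. I rolled the wheel with two fingertip strokes towards +x, 6 to 5 to 4, pressing with about 8 to 15 N.

**Bolt:** I pushed the tab with the closed fingers until it stopped hard. The highest reading was 15.8 N along the bolt, about 17 N in total at one moment because of some sideways drag. It did not stop against a tooth.

**Last checks, with the gripper raised clear:**
- **Drum:** four dots stand in the window, about 0.02 rad off centre. That is inside the 0.05 rad the bolt should hold to, and within camera error.
- **Bolt travel:** the finger's travel gives about 17 to 18 mm. Comparing camera views before and after gives 16.3 to 16.6 mm, while the given start position gives about 17.5 mm. The lowest camera figure falls slightly short of the 16.5 mm limit. I judged it home from the hard stop.
- **Surroundings:** I did not touch the tin, pliers or nut, and made no separate before-and-after measurement of them.

**Disagreement with the description:** the shut fingertips met the wheel with the reported TCP about 24 mm too low, so they end that far behind it. I went down slowly and took contact from the force reading instead.

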